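Load two copper rods and ease the ratchet clamp down on them

TASK

Two look-alike copper rods lean in the plywood rack. Lay the long one in the long row and the short one in the short row of the white clamp stand, without dropping them. Only when both lie in their rows, flick the red-knobbed pawl off the ratchet wheel so that it stays off, then ease the drum back by its crank, gently and without letting the raised yoke fall, until the copper bar rests on both rods; let go, and leave the glassware where it stands.

Things in the scene. Friction and masses are not known exactly. Their poses are not given: they have to be found in the camera images.
- stand: white clamp stand fixed to the bench, base plate 255 x 250 mm, 12 mm thick. Origin on the bench midway between the two rows; +z up, +x from the robot's side to the drum at the back, +y towards the long row. It turns a little about z from start to start and all its places turn with it. Drum (34 mm across) along y at x +115, z 65 mm, between grey posts 88 mm high at y +-98 mm
- row_long (a point): middle of a rod laid in the long row (stand frame 0, +40, 47 mm), along the stand's x. Two black V saddles, 40 mm wide at the top, 46 mm above the bench, 10 mm thick, 52 mm each way from the middle; two grey end stops 50 mm high with 162 mm between their inner faces (6 mm play at each end of the long rod)
- row_short (a point): middle of a rod laid in the short row (stand frame 0, -40, 47 mm); the same, with saddles 36 mm each way and 122 mm between the end stops
- rack: plywood rack fixed to the bench, 160 x 156 mm, 140 mm high; origin on the bench under its middle; its +x points roughly to the robot's right (turned up to 0.3 rad). Holds two rods side by side (rack y +-42 mm) leaning 35 degrees from level: feet at rack x -65, z 55 mm on stops, rising towards +x. V saddles 10 mm thick 23 and 98 mm up from the feet; sloping board 34 mm below the rods' axes. Which rod is on which side changes
- rod_long: long copper rod, 24 mm across, 150 mm long, about 0.2 kg. Origin at the centre of one end face (the foot in the rack); +x along the rod to the other end. Either end may face either way in the row
- rod_short: short copper rod, the same but 110 mm long
- yoke_bar (a point): middle of the yoke's copper cross bar: 12 mm thick, 184 mm long, along stand y, 115 mm from the drum axis, joined to the drum by flat side bars at stand y +-88 mm. Raised, its top is about 185 mm above the bench
- rod_long_mid (a point): middle of the long rod, on its axis; axes as the rod's
- rod_short_mid (a point): middle of the short rod, on its axis
- yoke (a joint): angle in rad of drum, yoke, ratchet wheel and crank, all one piece. 0: yoke level towards the robot, its bar on the rods; grows as it is raised (starts 1.35 to 1.75); empty, it sinks to -0.05. Stiff (0.2 N m friction): with the pawl off it stays up while steep, but lower down (below about 0.8 rad) it drops if let go. With the pawl on it cannot turn down more than a tooth (0.45 rad)
- drum_axis (a point): point on the drum axis in the plane of the crank handle's middle (stand x +115, y -165, z 65 mm)
- crank_grip (a point): middle of the crank handle: black sleeve 20 mm across, 60 mm long, spinning freely, parallel to the stand's y, 80 mm from the drum axis, on the stand's -y side. At yoke angle q it lies -80*cos(q+0.785) mm in stand x and 80*sin(q+0.785) mm in z from point drum_axis: on lowering it swings over the top towards the robot
- pawl (a joint): angle in rad of the pawl: 0 to 0.25 on the wheel, 1.15 fully off. An over-centre spring snaps it to whichever side of about 0.5 it is on, so pushed beyond about 0.7 it stays off. About 2 N at the knob moves it
- pawl_knob (a point): centre of the red cross knob, 20 mm across, 24 mm long along stand y, on top of the pawl's upright lever. Pivot at stand x +54, y -112, z 71 mm; the knob, 68 mm from it, stands above it (16 mm to +x) when on. Flick it towards the robot (-x) and over: it ends about 70 mm nearer and 25 mm lower. 40 mm free space behind it (+x), above the ratchet wheel (76 mm across, on the drum axis)
- jar_near: small round glass jar with green lid, 58 mm across, 85 mm tall; bystander, origin at the centre of its underside
- jar_mid: round glass jar with green lid, 66 mm across, 90 mm tall; bystander, origin at the centre of its underside
- bottle_amber: brown glass bottle, 60 mm across, 140 mm tall; bystander, origin at the centre of its underside
- bottle_clear: clear glass bottle with cork-coloured cap, 56 mm across, 120 mm tall; bystander, origin at the centre of its underside
- beaker: open glass beaker, 72 mm across, 95 mm tall; bystander, origin at the centre of its underside
- dish: white ceramic dish, 90 mm across, 30 mm tall; bystander, origin at the centre of its underside
- flask: conical glass flask, 84 mm across at the foot, 130 mm tall; bystander, origin at the centre of its underside
Mind the look-alikes: they are no part of the job. Leave any green look-alike of the rod_long alone. Leave any purple look-alike of the rod_short alone.

How it is judged:
By the outcome, as a careful person would: the job done as asked, in the order asked, and still so for the second after the job is handed in, with the robot touching nothing.
It also fails if it takes over 72 s, if anything falls off the work surface, if the arm or the gripper's body presses on something with over 40 N, if the wrist force passes 120 N, or if a joint passes its speed limit or range.

ROBOT

A 6-joint arm with a two-finger parallel gripper is mounted at the origin on the work surface. World frame = base frame: x ahead of the robot, y to its left, z up, the work surface at z = 0. Lengths are in mm, angles in rad, forces in N, time in s.
With the tool pointing down it reaches from about 275 to 1000 mm from the base axis. Payload 8.4 kg.
Tool frame: the origin (TCP) lies at the centre of the arm's flange, where the gripper is bolted on; the fingertips stand 173 mm ahead of it and the grasp point (between the pads) lies 155 mm ahead of it (r.nose_length is the distance from the TCP to the fingertips, in mm); z points along the fingers, y is the direction in which the jaws open and shut (so a half turn about z gives the same grasp; the last joint's range is limited). The gripper opens to 85 mm and grips with 20 to 120 N. Pads are 22 mm wide; open, the fingers measure 114 mm over their backs; the gripper's body (76 mm by 85 mm) begins 54 mm behind the grasp point. The pads swing forward as they close: fully open they stand 13 mm farther back than shut.
Start: joints at [1.233, 0.353, 1.633, -0, 1.155, -0.002], TCP at [205.952, 590.096, 404.681] pointing down, gripper open.
Joint ranges: [-2.63, 2.63], [-0.92, 2.1], [0.06, 2.66], [-1.3, 4.44], [0, 2.69], [-3.02, 3.02]. Speed limits (rad/s): [2.22, 2.22, 2.79, 3.14, 3.14, 3.14].

INTERFACE

Orientations are given as [roll, pitch, yaw] about the fixed x, y, z axes, in that order (R = Rz(yaw) Ry(pitch) Rx(roll)).
In Python, from rig import r, grab_frame, workorder gives the robot as it stands.
- The arm moves only by the tool carry_out, never from a script. Its argument "steps" is a list that holds one entry, the list of rows, each a list of 5 numbers: the opening in per cent of the stroke, from 0 (shut) to 100 (fully open), then the shift along the tool's x, y, z in m, then the turn about the tool's z in degrees. In form: [[[jaw, x, y, z, spin], ...]]. A call has 1 to 8 rows; each row is the pose to reach, as a shift and turn from the pose measured when the call began, along the tool's axes at that moment; what a row does not reach only later rows make up. A row lasts 1/10 s, in which the tool goes at most 50 mm and 8.59 degrees, less where a joint would pass 70% of its speed; a pose out of reach is approached as far as the arm can. A call with a gripper value outside its range is refused whole. The fingers move at their own pace and stop on an object; "squeeze" is the grip in N (left out, the last holds). Time passes only in rows, so rows that repeat a pose let the fingers close. It gives the time, the measured TCP pose, the force and the opening at its end, in the units of the state.
- r.sense(): the state, without advancing time (a new reading comes with each control period).
- grab_frame(name): name is "scene" or "top" or "wrist"; returns a dict with "image" (384x512x3 uint8, red, green, blue), "intrinsics" (3x3 intrinsics, pixels), "eye" and "rotation" of the camera in the world; the wrist camera has in their place "T_tool_cam" (4x4, takes a point from camera to tool coordinates, whose origin is the TCP and whose axes are the flange's). Camera axes: x right, y up, looking along -z (the intrinsics and any distortion apply to the point x, -y, -z); pixel columns grow to the right and rows downward; lengths in mm; the calibration is good to about 2 mm. A picture is of the moment at which its call begins: read the wrist's pose just before it. There is no depth.
- workorder.sign_off(): hands the job in, once; it reports no verdict.
The state is a dict: "clock": time; "qpos": joint angles; "qvel": joint speeds; "joint_efforts": joint torques, N m; "eef_pos": TCP position; "tcp_rot": TCP orientation; "contact_force": force on the tool from outside, world axes, zero at the start; "wrist_torque": the same for the moment, N m; "opening": opening from 0.0 (shut) to 1.0 (fully open).
Only numpy, scipy, OpenCV 4.12 (cv2) and the standard library are available. Lean on these libraries where they do the work, as an engineer would, in place of code of your own. Each camera call takes 0.05 s, during which the arm holds its last target.

## Working session

There is one attempt and no reset: what is moved stays moved. The work goes in short steps, Python scripts to look and compute and a tool call to move; the robot and the scene stay as the last step left them, time stands still between calls to the robot, and variables do not carry over. Pictures are saved under pics/ and viewed, and the job is handed in when it is done.

Besides the shell and the picture viewer there is one more tool, called after "Call:" as a command line: name --argument value ..., lists and objects as JSON in quotes. carry_out: Moves the arm, as the interface text tells. Its arguments: {"type":"object","properties":{"steps":{"type":"array","items":{"type":"array","items":{"type":"array","items":{"type":"number"}}}},"squeeze":{"type":"number"}},"required":["steps"]}

```bash
ls; mkdir -p pics; python3 - <<'E'
from rig import r, grab_frame, workorder
import cv2, numpy as np
print(r.sense())
for n in ["scene","top","wrist"]:
    f=grab_frame(n)
    cv2.imwrite(f"pics/{n}0.png",f["image"][:,:,::-1])
    print(n,{k:np.round(v,4).tolist() for k,v in f.items() if k!="image"})
E
```

```text
pics
{'clock': 0.0, 'qpos': array([ 1.23260757e+00,  3.53683526e-01,  1.63415864e+00, -3.57387817e-05,
        1.15521027e+00, -2.40416941e-03]), 'qvel': array([-0.00109076,  0.00139072, -0.00035814, -0.00174638,  0.00045246,
        0.00026607]), 'joint_efforts': array([-2.35844709e-03, -6.05247903e+01, -3.42059791e+01, -1.57502209e-04,
        9.34442942e-03,  1.43244597e-05]), 'eef_pos': array([205.87068704, 589.86269568, 403.92892521]), 'tcp_rot': array([-3.14013280e+00,  2.91659470e-05,  2.80582254e+00]), 'contact_force': array([ 0.09874636,  0.01333668, -0.59334691]), 'wrist_torque': array([0.02337874, 0.01598335, 0.02759071]), 'opening': 1.0016067231040289}
scene {'intrinsics': [[383.4016, 0.0, 249.3258], [0.0, 383.4016, 194.0542], [0.0, 0.0, 1.0]], 'eye': [928.3603, 614.0052, 1063.3254], 'rotation': [0.6394, 0.0086, 2.6155]}
top {'intrinsics': [[372.5525, 0.0, 248.4813], [0.0, 372.5525, 191.521], [0.0, 0.0, 1.0]], 'eye': [391.3194, -1.8159, 1181.0046], 'rotation': [0.1816, 0.0005, -1.5761]}
wrist {'intrinsics': [[341.2138, 0.0, 255.5259], [0.0, 341.2138, 192.552], [0.0, 0.0, 1.0]], 'T_tool_cam': [[0.0004, 0.9491, 0.315, 80.9928], [1.0, -0.0003, -0.0004, 0.2477], [-0.0003, 0.315, -0.9491, 31.1871], [0.0, 0.0, 0.0, 1.0]]}
```

View pics/scene0.png

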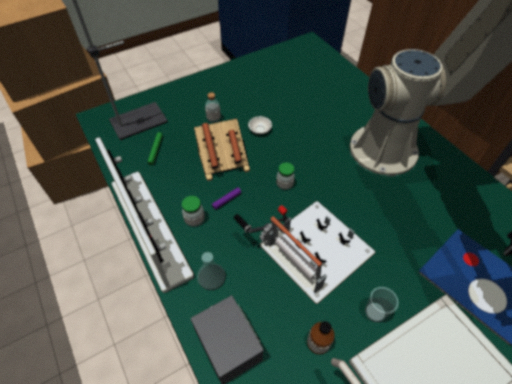

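View pics/top0.png

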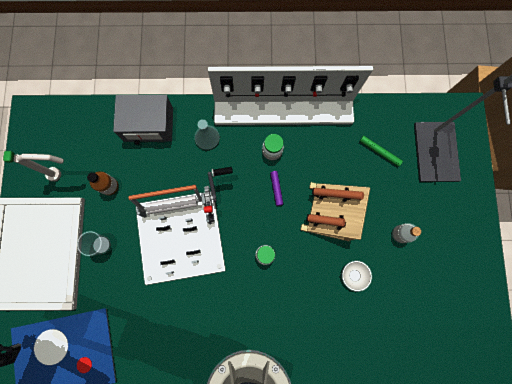

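View pics/wrist0.png

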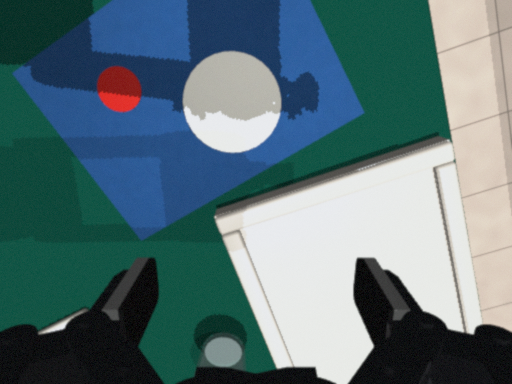

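```bash
cat > h.py <<'E'
from rig import r, grab_frame, workorder
import cv2, numpy as np
from scipy.spatial.transform import Rotation as Ro
from scipy.optimize import least_squares
def Rm(e): return Ro.from_euler('xyz',e).as_matrix()
CAM={'scene':([[383.4016,0,249.3258],[0,383.4016,194.0542],[0,0,1]],[928.3603,614.0052,1063.3254],[0.6394,0.0086,2.6155]),
'top':([[372.5525,0,248.4813],[0,372.5525,191.521],[0,0,1]],[391.3194,-1.8159,1181.0046],[0.1816,0.0005,-1.5761])}
class C:
    def __init__(s,K,eye,R): s.K,s.eye,s.R=np.array(K),np.array(eye),np.array(R)
    def proj(s,P):
        p=(np.atleast_2d(P)-s.eye)@s.R; p=np.c_[p[:,0],-p[:,1],-p[:,2]]@s.K.T
        return p[:,:2]/p[:,2:]
    def ray(s,uv):
        u=np.linalg.inv(s.K)@np.array([uv[0],uv[1],1.]); d=s.R@np.array([u[0],-u[1],-u[2]]); return d/np.linalg.norm(d)
    def atz(s,uv,z):
        d=s.ray(uv); return s.eye+d*(z-s.eye[2])/d[2]
def cam(n):
    K,e,R=CAM[n]; return C(K,e,Rm(R))
def wcam(st,f):
    T=np.array(f['T_tool_cam']); R=Rm(st['tcp_rot']); return C(f['intrinsics'],R@T[:3,3]+st['eef_pos'],R@T[:3,:3])
def tri(cs,uvs):
    A=np.zeros((3,3));b=np.zeros(3)
    for c,u in zip(cs,uvs):
        d=c.ray(u);M=np.eye(3)-np.outer(d,d);A+=M;b+=M@c.eye
    P=np.linalg.solve(A,b); return P,[np.round(c.proj(P)[0]-u,1) for c,u in zip(cs,uvs)]
def crop(img,x0,y0,x1,y1,s,name):
    c=cv2.resize(img[y0:y1,x0:x1,::-1],None,fx=s,fy=s,interpolation=cv2.INTER_CUBIC)
    st=20 if s<8 else 10
    for x in range((x0//st+1)*st,x1,st): cv2.putText(c,str(x),((x-x0)*s,8),0,.35,(0,255,255),1); cv2.line(c,((x-x0)*s,10),((x-x0)*s,16),(0,255,255),1)
    for y in range((y0//st+1)*st,y1,st): cv2.putText(c,str(y),(0,(y-y0)*s+4),0,.35,(0,255,255),1); cv2.line(c,(24,(y-y0)*s),(30,(y-y0)*s),(0,255,255),1)
    cv2.imwrite(f'pics/{name}.png',c)
E
python3 - <<'E'
from h import *
s=cv2.imread('pics/scene0.png')[:,:,::-1];t=cv2.imread('pics/top0.png')[:,:,::-1]
crop(t,125,150,245,290,4,'t_stand');crop(s,220,190,380,305,5,'s_stand')
crop(t,290,170,390,250,7,'t_rack');crop(s,185,105,285,185,7,'s_rack')
E
```

```text
(no output)
```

View pics/t_stand.png

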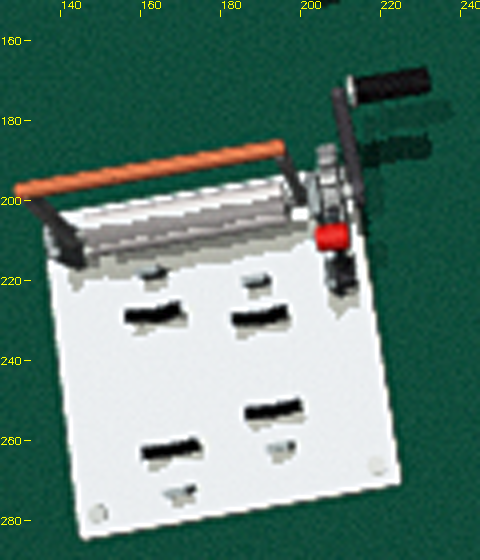

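View pics/s_stand.png

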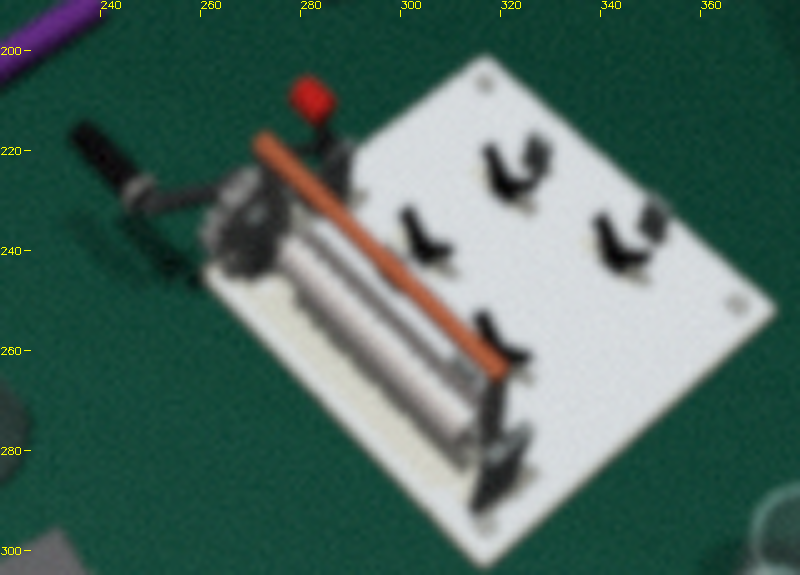

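View pics/t_rack.png

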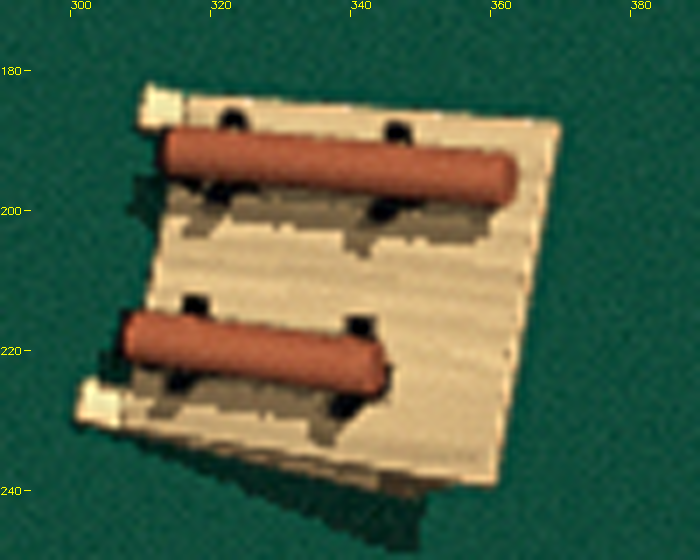

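View pics/s_rack.png

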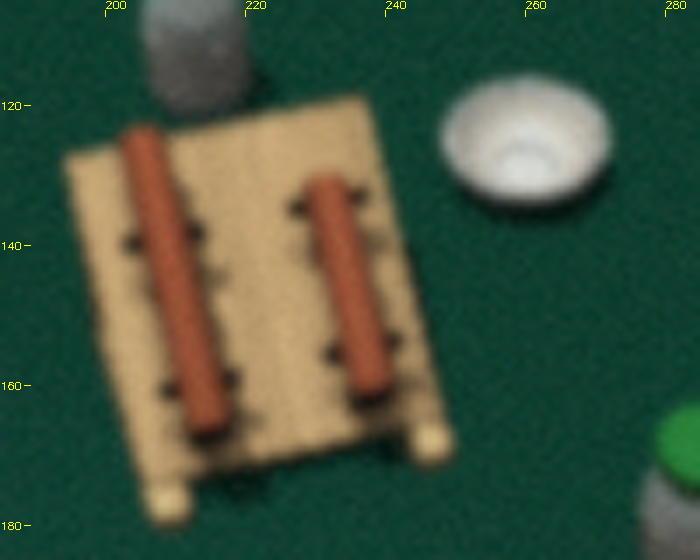

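```bash
python3 - <<'E'
from h import *
t,s=cam('top'),cam('scene')
# plate corners near-left, near-right (top), triangulate with scene (374,252) near-left? (315,201) near-right
print('NL',tri([t,s],[(145.5,284),(374,252)])); print('NR',tri([t,s],[(223.5,270.5),(315,201)]))
print('barL',tri([t,s],[(130,197.5),(318.5,264)])); print('barR',tri([t,s],[(195,187),(273,218)]))
print('knob',tri([t,s],[(207,209),(281,209.5)]))
print('sleeve out',tri([t,s],[(231.5,169.5),(235.5,216)]));print('sleeve in',tri([t,s],[(214,172.3),(246,228)]))
# fit
obs=[ (t,(162,228),(52,40,42)),(t,(167.5,262),(-52,40,42)),(t,(190,229),(36,-40,42)),(t,(193.5,252),(-36,-40,42)),
 (t,(161,217),(83,40,50)),(t,(169.7,272),(-83,40,50)),(t,(189.5,219.5),(63,-40,50)),(t,(195.5,261),(-63,-40,50)),]
def f(p,full=False):
    c,sn=np.cos(p[2]),np.sin(p[2]); out=[]
    for cm,uv,m in obs:
        P=[p[0]+c*m[0]-sn*m[1],p[1]+sn*m[0]+c*m[1],m[2]]; out.append(cm.proj(P)[0]-uv)
    out=np.array(out); return out if full else out.ravel()
o=least_squares(f,[400,150,0]); print(o.x,o.cost); print(f(o.x,True).round(1))
R=Ro.from_euler('z',o.x[2]).as_matrix()
for n,m in dict(NL=(-120,125,12),knob=(70,-112,137),q15=(115-115*np.cos(1.5),0,65+115*np.sin(1.5))).items(): print(n,R@m+[o.x[0],o.x[1],0])
print('rods')
for n,a,b in [('Lfoot',(314.5,191.5),(214.5,165)),('Ltop',(362,195.5),(205.5,125)),('Sfoot',(309.3,217.5),(238,160)),('Stop',(342.8,223),(231,131.5))]:
    print(n,tri([t,s],[a,b]))
E
```

```text
NL (array([320.23888166, 315.87441089,   2.63595127]), [array([ 0., -0.]), array([0., 0.])])
NR (array([363.22340632,  72.74462505,  10.25273622]), [array([ 1. , -1.2]), array([1.4, 0.2])])
barL (array([562.18534296, 320.72941345, 175.97187596]), [array([ 0.4, -0.4]), array([0.7, 0.1])])
barR (array([589.11013012, 144.43480982, 177.21610303]), [array([ 0., -0.]), array([0., 0.])])
knob (array([535.86483364, 112.82317628, 138.26554638]), [array([ 0.8, -0.9]), array([1.1, 0.2])])
sleeve out (array([655.09712191,  46.95186611, 110.07110752]), [array([ 0.2, -0.2]), array([0.3, 0.1])])
sleeve in (array([647.87199434,  98.33457185, 108.09850926]), [array([ 0.3, -0.4]), array([0.5, 0.1])])
[4.44642688e+02 2.09720928e+02 1.74249349e-01] 3.0606330964162973
[[ 1.4 -0.1]
 [ 0.7 -0. ]
 [ 0.1 -0.6]
 [ 0.2 -0.1]
 [ 0.4  0.7]
 [-0.6  0.5]
 [-1.2 -0.1]
 [-0.8 -0.2]]
NL [304.78874005 312.02377918  12.        ]
knob [532.99999151 111.55277203 137.        ]
q15 [549.88964459 228.24803413 179.71192346]
rods
Lfoot (array([ 598.93551342, -206.71117652,   55.51320205]), [array([ 0.5, -0.6]), array([0.7, 0.2])])
Ltop (array([ 569.73955289, -325.37424322,  134.44312983]), [array([-0.1,  0.2]), array([-0.2, -0.1])])
Sfoot (array([ 517.86329021, -187.2249001 ,   54.64083528]), [array([ 0.2, -0.3]), array([0.3, 0.1])])
Stop (array([ 495.49832863, -274.4881294 ,  108.30057814]), [array([ 0.3, -0.3]), array([0.3, 0.1])])
```

```bash
cat >> h.py <<'E'
def go(tx,ty,tz,yawdeg,pr=True):
    """tool shift (m) and spin(deg) to reach TCP world pose pointing down"""
    s=r.sense(); R=Rm(s['tcp_rot']); d=R.T@(np.array([tx,ty,tz])-s['eef_pos'])/1000
    yaw=np.degrees(s['tcp_rot'][2]); sp=-((yawdeg-yaw+180)%360-180)
    print('shift',d.round(4),'spin',round(sp,2),'at',s['eef_pos'].round(1),'yaw',round(yaw,2),'F',s['contact_force'].round(1),'t',round(float(s['clock']),2),'op',round(s['opening'],3),'j',np.round(s['qpos'],2))
E
python3 - <<'E'
from h import *
t,s=cam('top'),cam('scene')
obs=[]
for n,a,b,m in [('Lfoot',(314.5,191.5),(214.5,165),(0,42)),('Ltop',(362,195.5),(205.5,125),(150,42)),('Sfoot',(309.3,217.5),(238,160),(0,-42)),('Stop',(342.8,223),(231,131.5),(110,-42))]:
    c5,s5=np.cos(np.radians(35)),np.sin(np.radians(35)); k=2 if m[0]==0 else m[0]-2
    M=(-65+k*c5,m[1],55+k*s5); obs+=[(t,a,M),(s,b,M)]
def f(p):
    R=Ro.from_euler('z',p[2]).as_matrix(); return np.concatenate([c.proj(R@m+[p[0],p[1],0])[0]-u for c,u,m in obs])
o=least_squares(f,[540,-250,-1.8]);print(o.x,np.degrees(o.x[2]),f(o.x).reshape(-1,2).round(1))
R=Ro.from_euler('z',o.x[2]).as_matrix()
for m in [(-65+75*c5,42,55+75*s5),(-65+55*c5,-42,55+55*s5)]: print(R@m+[o.x[0],o.x[1],0])
go(545,-235,400,76)
E
```

```text
[ 542.69353068 -258.08306003   -1.81590282] -104.04356748617276 [[ 0.6 -0.6]
 [ 0.7  0. ]
 [-0.5 -0.2]
 [-0.  -0.8]
 [ 0.1 -0.2]
 [ 0.5 -0.1]
 [-0.3 -0.9]
 [ 0.5 -1. ]]
[ 584.3029543  -264.8176786    98.01823273]
[ 506.78909191 -228.5408931    86.546704  ]
shift [-0.592  -0.6671  0.0048] spin 84.76 at [205.9 589.9 404.1] yaw 160.76 F [-0.4 -0.6 -0.3] t 0.15 op 1.002 j [ 1.23  0.35  1.63  0.    1.16 -0.  ]
```

Call:
carry_out --steps '[[[100,-0.592,-0.667,0,85],[100,-0.592,-0.667,0,85],[100,-0.592,-0.667,0,85],[100,-0.592,-0.667,0,85],[100,-0.592,-0.667,0,85],[100,-0.592,-0.667,0,85],[100,-0.592,-0.667,0,85],[100,-0.592,-0.667,0,85]]]'

```text
clock: 0.95
eef_pos: [358.2, 218.2, 404.8]
tcp_rot: [3.141, 0.001, 1.6]
contact_force: [1.0, 0.5, -0.5]
opening: 1.002
```

```bash
python3 - <<'E'
from h import *
go(545,-235,400,76)
E
```

```text
shift [-0.4585  0.1735  0.0052] spin 15.68 at [358.2 218.2 404.8] yaw 91.68 F [ 1.   0.5 -0.5] t 0.95 op 1.002 j [ 0.54  0.02  2.05 -0.    1.07  0.52]
```

Call:
carry_out --steps '[[[100,-0.4585,0.1735,0.005,15.7],[100,-0.4585,0.1735,0.005,15.7],[100,-0.4585,0.1735,0.005,15.7],[100,-0.4585,0.1735,0.005,15.7],[100,-0.4585,0.1735,0.005,15.7],[100,-0.4585,0.1735,0.005,15.7],[100,-0.4585,0.1735,0.005,15.7],[100,-0.4585,0.1735,0.005,15.7]]]'

```text
clock: 1.75
eef_pos: [510.3, -152.1, 401.0]
tcp_rot: [3.141, 0.001, 1.326]
contact_force: [0.9, 1.0, 0.6]
opening: 0.999
```

```bash
python3 - <<'E'
from h import *
go(545,-235,400,76)
E
```

```text
shift [-0.072   0.0538  0.001 ] spin -0.05 at [ 510.3 -152.1  401. ] yaw 75.95 F [0.9 1.  0.6] t 1.75 op 0.999 j [-0.29  0.21  1.83 -0.    1.09 -0.05]
```

Call:
carry_out --steps '[[[100,-0.072,0.054,0.001,0],[100,-0.072,0.054,0.001,0],[100,-0.072,0.054,0.001,0],[100,-0.072,0.054,0.001,0]]]'

```text
clock: 2.15
eef_pos: [545.0, -235.8, 399.3]
tcp_rot: [-3.141, 0.0, 1.324]
contact_force: [0.1, -0.5, 0.3]
opening: 1.0
```

```bash
python3 - <<'E'
from h import *
st=r.sense(); f=grab_frame('wrist'); go(545,-235,400,76)
c=wcam(st,f)
import pickle; pickle.dump((st,f),open('w1.pkl','wb'))
img=f['image'][:,:,::-1].copy(); 
cv2.imwrite('pics/w1.png',img)
o=[542.69,-258.08,-1.8159];R=Ro.from_euler('z',o[2]).as_matrix();c5,s5=np.cos(np.radians(35)),np.sin(np.radians(35))
for m in [(0,42),(75,42),(150,42),(0,-42),(55,-42),(110,-42)]:
    print(m,c.proj(R@(-65+m[0]*c5,m[1],55+m[0]*s5)+[o[0],o[1],0]).round(1))
E
```

```text
shift [-0.0001  0.0002 -0.0006] spin -0.08 at [ 544.8 -234.8  399.4] yaw 75.92 F [-0.   0.5 -0.8] t 2.2 op 1.0 j [-0.41  0.31  1.71 -0.    1.12 -0.16]
(0, 42) [[305.6 124. ]]
(75, 42) [[309.4 204.1]]
(150, 42) [[313.9 297.1]]
(0, -42) [[212.9 124.1]]
(55, -42) [[210.7 181.7]]
(110, -42) [[208.2 245.8]]
```

View pics/w1.png

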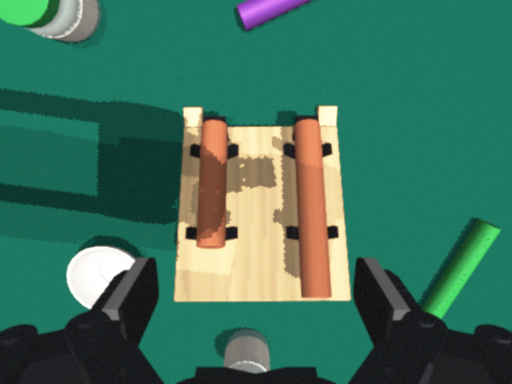

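```bash
python3 - <<'E'
from h import *
import pickle
st,f=pickle.load(open('w1.pkl','rb'));c=wcam(st,f)
a=f['image'].astype(int); 
m=((a[:,:,0]>1.45*a[:,:,1])&(a[:,:,0]>a[:,:,2]*1.5)&(a[:,:,0]>60)).astype(np.uint8)
o=[542.69,-258.08,-1.8159];R=Ro.from_euler('z',o[2]).as_matrix();c5,s5=np.cos(np.radians(35)),np.sin(np.radians(35))
for lo,hi,y,L in [(280,345,42,150),(190,240,-42,110)]:
    for k in np.linspace(10,L-10,5):
        p=c.proj(R@(-65+k*c5,y,55+k*s5)+[o[0],o[1],0])[0]
        row=m[int(round(p[1])),lo:hi]; xs=np.where(row)[0]+lo
        print(y,k,p.round(1),xs.min(),xs.max(),xs.mean().round(1))
    ys=np.where(m[100:310,lo:hi].sum(1)>5)[0]+100; print(ys.min(),ys.max())
E
```

```text
42 10.0 [306.1 134. ] 294 319 306.5
42 42.5 [307.7 168. ] 296 322 309.0
42 75.0 [309.4 204.1] 298 324 311.0
42 107.5 [311.3 242.6] 300 327 313.5
42 140.0 [313.2 283.9] 302 329 315.5
118 297
-42 10.0 [212.5 134.2] 202 226 214.0
-42 32.5 [211.6 157.4] 200 227 213.5
-42 55.0 [210.7 181.7] 199 225 212.0
-42 77.5 [209.7 207.1] 198 224 211.0
-42 100.0 [208.7 233.6] 196 225 210.5
119 247
```

```bash
python3 - <<'E'
from h import *
go(585.6,-265.1,252,76.4)
E
```

```text
shift [-0.0194  0.0471  0.1474] spin -0.48 at [ 544.8 -234.8  399.4] yaw 75.92 F [-0.   0.5 -0.8] t 2.2 op 1.0 j [-0.41  0.31  1.71 -0.    1.12 -0.16]
```

Call:
carry_out --steps '[[[70,-0.0194,0.0471,0.0,-0.5],[70,-0.0194,0.0471,0.0,-0.5],[70,-0.0194,0.0471,0.05,-0.5],[70,-0.0194,0.0471,0.085,-0.5],[70,-0.0194,0.0471,0.115,-0.5],[70,-0.0194,0.0471,0.135,-0.5],[70,-0.0194,0.0471,0.1475,-0.5],[70,-0.0194,0.0471,0.1475,-0.5]]]' --squeeze 30

```text
clock: 3.0
eef_pos: [585.0, -263.8, 250.6]
tcp_rot: [-3.138, -0.001, 1.335]
contact_force: [0.0, 0.2, 0.2]
opening: 0.699
```

```bash
python3 - <<'E'
from h import *
go(585.6,-265.1,252,76.4)
f=grab_frame('wrist');cv2.imwrite('pics/w2.png',f['image'][:,:,::-1])
E
```

```text
shift [-0.0011  0.0009 -0.0014] spin 0.08 at [ 585.  -263.8  250.6] yaw 76.48 F [0.  0.2 0.2] t 3.0 op 0.699 j [-0.43  0.55  1.71 -0.    0.89 -0.19]
```

View pics/w2.png

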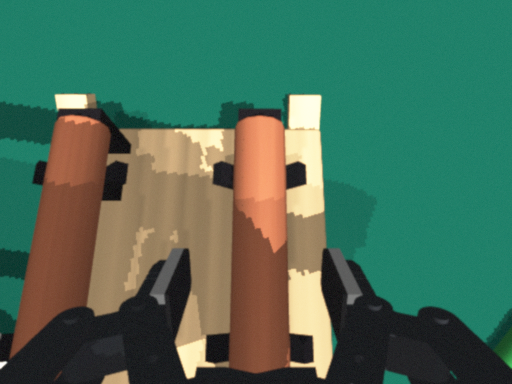

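The long rod is centred between the fingers (axis at column ~260, pads at 180 and 335). Closing and lifting.

Call:
carry_out --steps '[[[0,0,0,0,0],[0,0,0,0,0],[0,0,0,0,0],[0,0,0,0,0],[0,0,0,0,0],[0,0,0,-0.005,0],[0,0,0,-0.015,0],[0,0,0,-0.03,0]]]' --squeeze 30

```text
clock: 3.85
eef_pos: [585.2, -264.2, 282.2]
tcp_rot: [-3.138, -0.0, 1.334]
contact_force: [-0.0, 1.0, -1.4]
opening: 0.271
```

```bash
python3 - <<'E'
from h import *
go(444.6,209.7,440,10)
f=grab_frame('wrist');cv2.imwrite('pics/w3.png',f['image'][:,:,::-1])
E
```

```text
shift [ 0.4279 -0.2482 -0.1567] spin 66.46 at [ 585.2 -264.2  282.2] yaw 76.46 F [-0.   1.  -1.4] t 3.85 op 0.271 j [-0.43  0.51  1.69 -0.    0.94 -0.19]
```

View pics/w3.png

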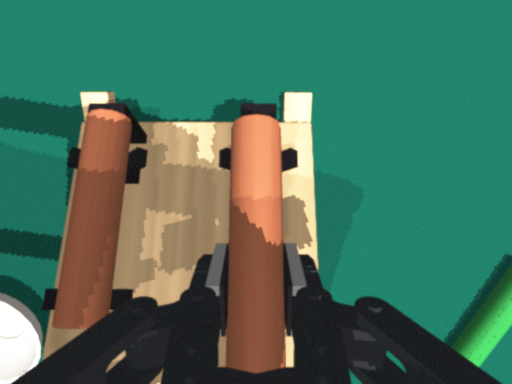

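Call:
carry_out --steps '[[[0,0,0,-0.04,0],[0,0,0,-0.08,0],[0,0.04,-0.02,-0.12,7],[0,0.08,-0.046,-0.158,14],[0,0.12,-0.07,-0.158,22],[0,0.16,-0.093,-0.158,30],[0,0.2,-0.116,-0.158,38],[0,0.24,-0.139,-0.158,46]]]'

```text
clock: 4.7
eef_pos: [508.1, -3.3, 444.5]
tcp_rot: [3.14, -0.002, 0.534]
contact_force: [1.0, 1.3, -1.7]
opening: 0.271
```

```bash
python3 - <<'E'
from h import *
go(444.6,209.7,440,10)
E
```

```text
shift [ 0.0538 -0.2157  0.0042] spin 20.61 at [508.1  -3.3 444.5] yaw 30.61 F [ 1.   1.3 -1.7] t 4.7 op 0.271 j [-0.01  0.13  1.83 -0.    1.17  1.03]
```

Call:
carry_out --steps '[[[0,0.01,-0.04,0.004,5],[0,0.02,-0.08,0.004,10],[0,0.03,-0.12,0.004,15],[0,0.04,-0.16,0.004,20],[0,0.0538,-0.2157,0.004,20.6],[0,0.0538,-0.2157,0.004,20.6],[0,0.0538,-0.2157,0.004,20.6]]]'

```text
clock: 5.4
eef_pos: [444.0, 210.9, 440.9]
tcp_rot: [3.141, -0.004, 0.178]
contact_force: [0.3, -0.2, -1.1]
opening: 0.269
```

```bash
python3 - <<'E'
from h import *
go(444.6,209.7,440,10)
st=r.sense(); f=grab_frame('wrist'); c=wcam(st,f)
import pickle; pickle.dump((st,f),open('w4.pkl','wb'))
cv2.imwrite('pics/w4.png',cv2.resize(f['image'][:,:,::-1],None,fx=1.5,fy=1.5,interpolation=cv2.INTER_CUBIC))
f2=grab_frame('scene');crop(f2['image'],220,190,380,305,5,'s4')
p=[444.64,209.72,.17425];R=Ro.from_euler('z',p[2]).as_matrix()
for x,y in [(52,40),(-52,40),(36,-40),(-36,-40)]:
    for e in (-20,20): print(x,y,e,(c.proj(R@(x,y+e,46)+[p[0],p[1],0])[0]*1.5).round(0))
E
```

```text
shift [0.0003 0.0013 0.0009] spin 0.2 at [444.  210.9 440.9] yaw 10.2 F [ 0.3 -0.2 -1.1] t 5.4 op 0.269 j [ 0.44  0.11  1.87 -0.    1.16  1.83]
52 40 -20 [357. 165.]
52 40 20 [299. 165.]
-52 40 -20 [358. 306.]
-52 40 20 [305. 306.]
36 -40 -20 [471. 189.]
36 -40 20 [414. 188.]
-36 -40 -20 [465. 286.]
-36 -40 20 [412. 286.]
```

View pics/w4.png

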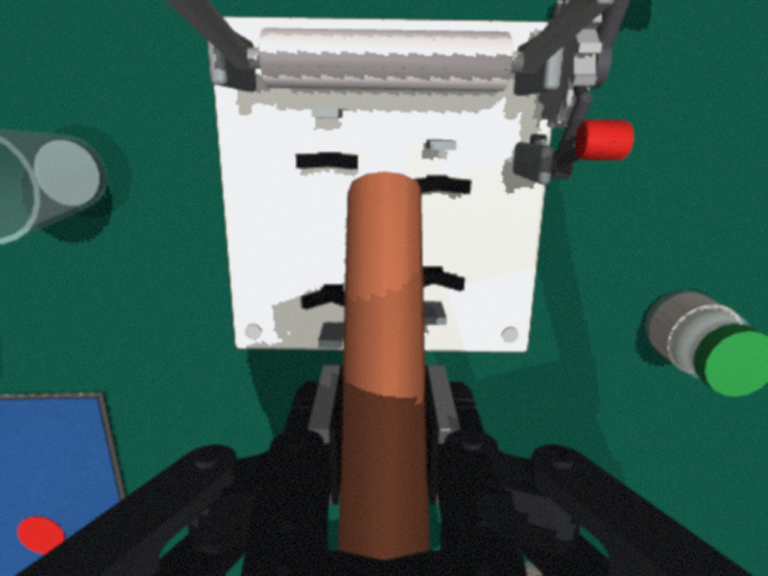

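View pics/s4.png

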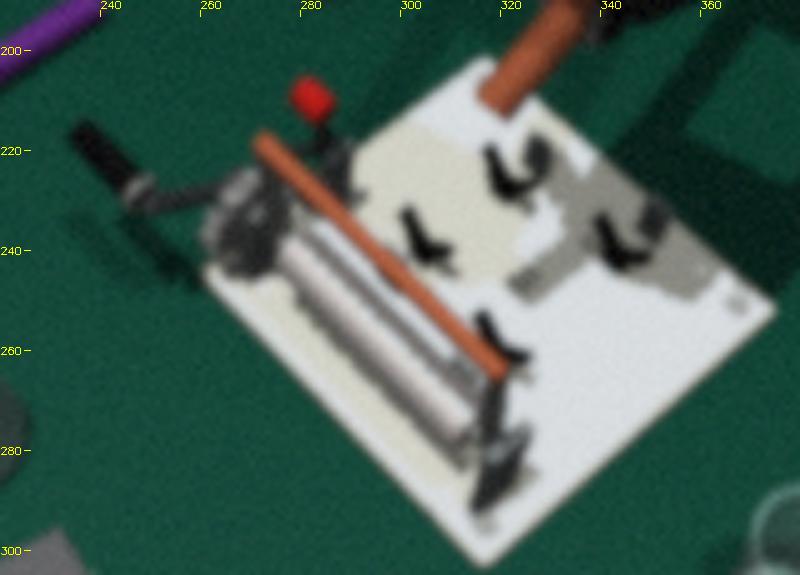

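```bash
python3 - <<'E'
from h import *
go(440,250,245,10)
E
```

```text
shift [ 0.0019 -0.0413  0.1955] spin 0.05 at [444.7 209.2 440.6] yaw 10.05 F [-0.1 -0.9 -1.9] t 5.5 op 0.266 j [ 0.44  0.11  1.87 -0.    1.16  1.83]
```

Call:
carry_out --steps '[[[0,0.002,-0.041,0.03,0],[0,0.002,-0.041,0.07,0],[0,0.002,-0.041,0.11,0],[0,0.002,-0.041,0.14,0],[0,0.002,-0.041,0.165,0],[0,0.002,-0.041,0.185,0],[0,0.002,-0.041,0.1955,0],[0,0.002,-0.041,0.1955,0]]]' --squeeze 20

```text
clock: 6.3
eef_pos: [440.7, 248.8, 244.3]
tcp_rot: [3.14, -0.002, 0.174]
contact_force: [0.1, -0.5, -1.1]
opening: 0.267
```

```bash
python3 - <<'E'
from h import *
go(440,250,200,10)
f=grab_frame('wrist');cv2.imwrite('pics/w5.png',f['image'][:,:,::-1])
f=grab_frame('top');crop(f['image'],125,150,245,290,4,'t5')
E
```

```text
shift [-0.0006 -0.0014  0.0443] spin -0.04 at [440.7 248.8 244.3] yaw 9.96 F [ 0.1 -0.5 -1.1] t 6.3 op 0.267 j [ 0.51  0.39  2.01 -0.    0.74  1.91]
```

View pics/w5.png

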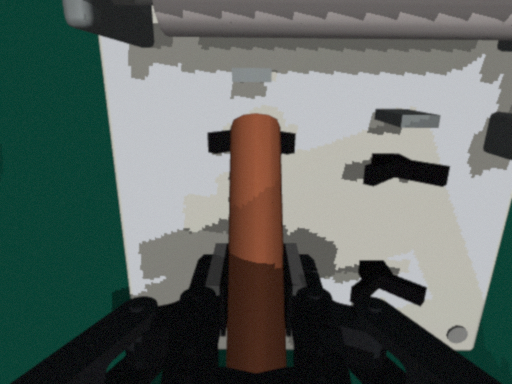

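View pics/t5.png

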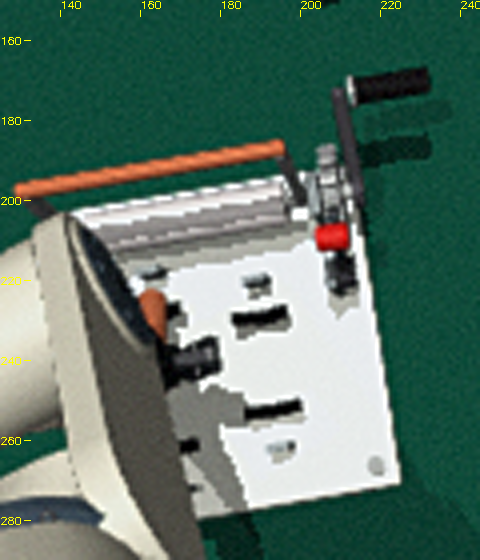

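Call:
carry_out --steps '[[[0,0,-0.002,0.005,0],[0,0,-0.002,0.01,0],[0,0,-0.002,0.014,0],[0,0,-0.002,0.018,0]]]'

```text
clock: 6.8
eef_pos: [440.6, 251.3, 227.8]
tcp_rot: [3.14, -0.004, 0.175]
contact_force: [-1.2, -1.3, 3.9]
opening: 0.272
```

Call:
carry_out --steps '[[[0,0,0,0.004,0],[0,0,0,0.008,0],[0,0,0,0.012,0]]]'

```text
clock: 7.1
eef_pos: [440.4, 251.2, 215.3]
tcp_rot: [3.14, -0.004, 0.175]
contact_force: [-2.6, -1.2, 3.4]
opening: 0.269
```

```bash
python3 - <<'E'
from h import *
go(440,250,200,10)
f=grab_frame('wrist');cv2.imwrite('pics/w6.png',f['image'][:,:,::-1])
E
```

```text
shift [-0.0006  0.0011  0.0153] spin -0.0 at [440.4 251.2 215.3] yaw 10.0 F [-2.6 -1.2  3.4] t 7.1 op 0.269 j [ 0.52  0.44  2.02 -0.    0.67  1.92]
```

View pics/w6.png

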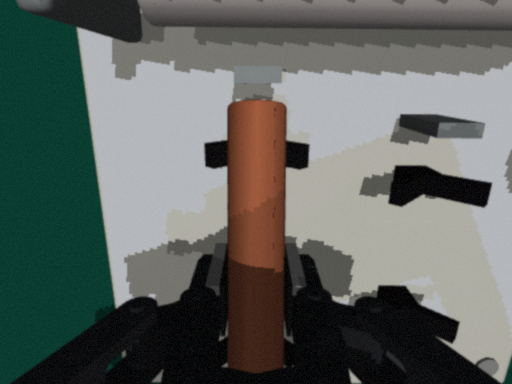

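Call:
carry_out --steps '[[[0,0,0,0.004,0],[0,0,0,0.008,0],[0,0,0,0.011,0]]]'

```text
clock: 7.45
eef_pos: [440.0, 251.0, 203.2]
tcp_rot: [3.14, -0.002, 0.175]
contact_force: [-4.1, -1.8, 3.6]
opening: 0.268
```

Call:
carry_out --steps '[[[0,0,0,0.0015,0],[0,0,0,0.003,0],[0,0,0,0.003,0]]]'

```text
clock: 7.75
eef_pos: [440.0, 251.2, 200.8]
tcp_rot: [3.14, -0.002, 0.174]
contact_force: [-6.0, -1.6, 13.2]
opening: 0.272
```

```bash
python3 - <<'E'
from h import *
go(440,250,200,10)
f=grab_frame('wrist');cv2.imwrite('pics/w7.png',f['image'][:,:,::-1])
f=grab_frame('scene');crop(f['image'],220,190,380,305,5,'s7')
E
```

```text
shift [-0.0002  0.0012  0.0008] spin -0.02 at [440.  251.2 200.8] yaw 9.98 F [-6.  -1.6 13.2] t 7.75 op 0.272 j [ 0.52  0.47  2.03 -0.    0.64  1.92]
```

View pics/w7.png

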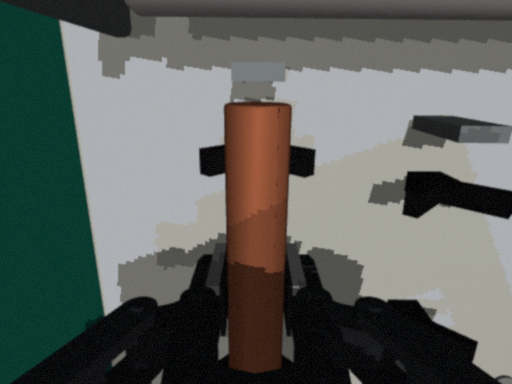

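View pics/s7.png

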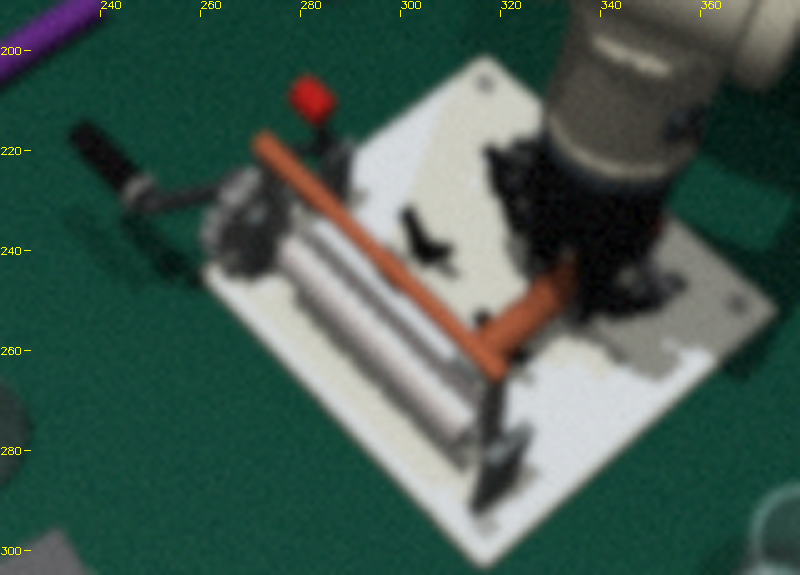

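Call:
carry_out --steps '[[[32,0,0,-0.0005,0],[40,0,0,-0.001,0],[50,0,0,-0.001,0],[55,0,0,-0.001,0],[55,0,0,-0.02,0],[55,0,0,-0.06,0],[55,0,0,-0.11,0],[55,0,0,-0.16,0]]]'

```text
clock: 8.65
eef_pos: [439.2, 251.2, 362.1]
tcp_rot: [3.14, -0.001, 0.174]
contact_force: [1.4, 0.9, 0.2]
opening: 0.548
```

```bash
python3 - <<'E'
from h import *
go(506.8+1.5,-228.5-.4,400,76)
f=grab_frame('wrist');cv2.imwrite('pics/w8.png',f['image'][:,:,::-1])
E
```

```text
shift [-0.0151  0.4848 -0.0371] spin -66.03 at [439.2 251.2 362.1] yaw 9.97 F [1.4 0.9 0.2] t 8.65 op 0.548 j [ 0.52  0.22  1.93 -0.    1.    1.92]
```

View pics/w8.png

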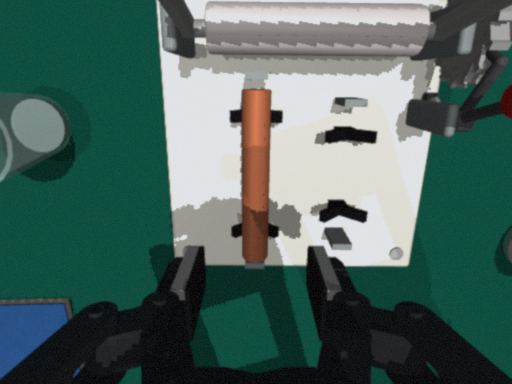

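Call:
carry_out --steps '[[[70,-0.015,0.485,-0.037,-66],[70,-0.015,0.485,-0.037,-66],[70,-0.015,0.485,-0.037,-66],[70,-0.015,0.485,-0.037,-66],[70,-0.015,0.485,-0.037,-66],[70,-0.015,0.485,-0.037,-66],[70,-0.015,0.485,-0.037,-66],[70,-0.015,0.485,-0.037,-66]]]'

```text
clock: 9.5
eef_pos: [491.4, -94.2, 393.5]
tcp_rot: [3.132, -0.007, 1.227]
contact_force: [0.9, 0.3, -0.3]
opening: 0.698
```

```bash
python3 - <<'E'
from h import *
go(508,-228.8,239,76)
E
```

```text
shift [-0.1221  0.0596  0.1542] spin -5.71 at [491.4 -94.2 393.5] yaw 70.29 F [ 0.9  0.3 -0.3] t 9.5 op 0.698 j [-0.19  0.17  1.91  0.01  1.05  0.15]
```

Call:
carry_out --steps '[[[70,-0.122,0.06,0.01,-5.7],[70,-0.122,0.06,0.02,-5.7],[70,-0.122,0.06,0.03,-5.7],[70,-0.122,0.06,0.05,-5.7],[70,-0.122,0.06,0.05,-5.7],[70,-0.122,0.06,0.05,-5.7]]]'

```text
clock: 10.1
eef_pos: [507.2, -228.9, 343.0]
tcp_rot: [3.133, -0.006, 1.326]
contact_force: [-0.3, 0.4, 0.5]
opening: 0.696
```

```bash
python3 - <<'E'
from h import *
go(508,-228.8,239,76)
f=grab_frame('wrist');cv2.imwrite('pics/w9.png',f['image'][:,:,::-1])
E
```

```text
shift [-4.00e-04 -1.00e-04  1.04e-01] spin -0.01 at [ 507.2 -228.9  343. ] yaw 75.99 F [-0.3  0.4  0.5] t 10.1 op 0.696 j [-0.43  0.31  1.84  0.01  0.98 -0.19]
```

View pics/w9.png

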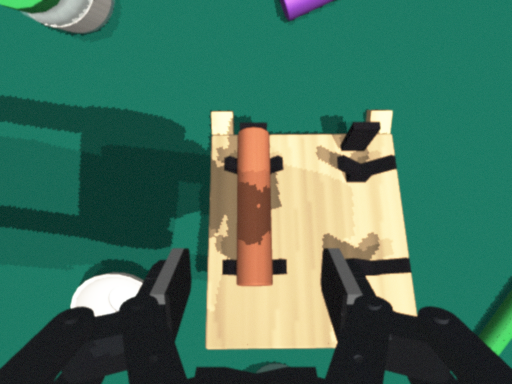

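Call:
carry_out --steps '[[[70,-0.0004,0,0.04,0],[70,-0.0004,0,0.075,0],[70,-0.0004,0,0.095,0],[70,-0.0004,0,0.104,0],[70,-0.0004,0,0.104,0]]]' --squeeze 30

```text
clock: 10.65
eef_pos: [508.8, -228.1, 239.7]
tcp_rot: [3.132, -0.006, 1.328]
contact_force: [-0.4, -0.5, 1.1]
opening: 0.704
```

Call:
carry_out --steps '[[[0,0,0,0,0],[0,0,0,0,0],[0,0,0,0,0],[0,0,0,0,0],[0,0,0,0,0],[0,0,0,-0.005,0],[0,0,0,-0.02,0],[0,0,0,-0.04,0]]]' --squeeze 30

```text
clock: 11.45
eef_pos: [508.3, -228.2, 280.4]
tcp_rot: [3.132, -0.006, 1.328]
contact_force: [0.5, -0.4, -2.7]
opening: 0.269
```

```bash
python3 - <<'E'
from h import *
p=np.array([445.7,210.4,0]);R=Ro.from_euler('z',.1743).as_matrix();print(R@(0,-40,0)+p)
go(452,172,430,10)
f=grab_frame('wrist');cv2.imwrite('pics/w10.png',f['image'][:,:,::-1])
E
```

```text
[452.63675146 171.00607307   0.        ]
shift [ 0.3758 -0.1495 -0.1488] spin 66.08 at [ 508.3 -228.2  280.4] yaw 76.08 F [ 0.5 -0.4 -2.7] t 11.45 op 0.269 j [-0.43  0.4   1.89  0.01  0.85 -0.19]
```

View pics/w10.png

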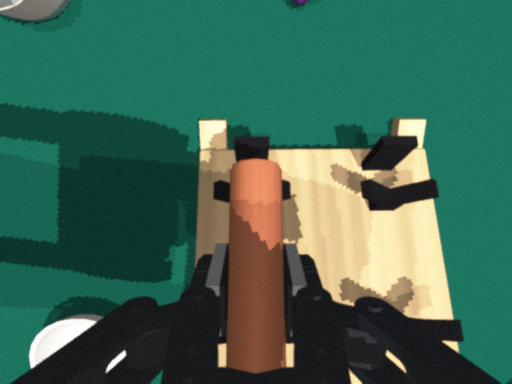

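Call:
carry_out --steps '[[[0,0,0,-0.04,0],[0,0,0,-0.08,0],[0,0.04,-0.016,-0.12,7],[0,0.08,-0.032,-0.149,14],[0,0.12,-0.048,-0.149,22],[0,0.16,-0.064,-0.149,30],[0,0.2,-0.08,-0.149,38],[0,0.24,-0.095,-0.149,46]]]'

```text
clock: 12.3
eef_pos: [473.2, 22.7, 433.5]
tcp_rot: [3.134, -0.016, 0.544]
contact_force: [0.3, 0.8, -1.6]
opening: 0.27
```

```bash
python3 - <<'E'
from h import *
go(452.4,172.3,430,10)
E
```

```text
shift [ 0.0596 -0.1388  0.0034] spin 21.16 at [473.2  22.7 433.5] yaw 31.16 F [ 0.3  0.8 -1.6] t 12.3 op 0.27 j [0.04 0.08 1.92 0.   1.13 1.07]
```

Call:
carry_out --steps '[[[0,0.02,-0.046,0.003,7],[0,0.04,-0.092,0.003,14],[0,0.0596,-0.139,0.003,21.2],[0,0.0596,-0.139,0.02,21.2],[0,0.0596,-0.139,0.06,21.2],[0,0.0596,-0.139,0.1,21.2],[0,0.0596,-0.139,0.1,21.2]]]' --squeeze 20

```text
clock: 13.0
eef_pos: [452.1, 172.3, 329.8]
tcp_rot: [3.139, -0.01, 0.174]
contact_force: [-1.6, -0.7, -2.0]
opening: 0.269
```

```bash
python3 - <<'E'
from h import *
go(452.4,172.3,240,10)
f=grab_frame('wrist');cv2.imwrite('pics/w11.png',f['image'][:,:,::-1])
E
```

```text
shift [-0.0006 -0.0002  0.0898] spin -0.01 at [452.1 172.3 329.8] yaw 9.99 F [-1.6 -0.7 -2. ] t 13.0 op 0.269 j [ 0.36  0.23  2.   -0.01  0.9   1.76]
```

View pics/w11.png

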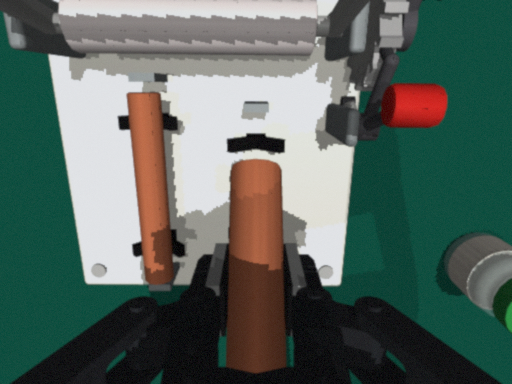

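Call:
carry_out --steps '[[[0,-0.0005,0,0.03,0],[0,-0.0005,0,0.06,0],[0,-0.0005,0,0.08,0],[0,-0.0005,0,0.092,0],[0,-0.0005,0,0.098,0],[0,-0.0005,0,0.104,0],[0,-0.0005,0,0.109,0]]]'

```text
clock: 13.75
eef_pos: [455.2, 172.7, 224.5]
tcp_rot: [3.14, -0.016, 0.174]
contact_force: [0.1, -1.3, 7.8]
opening: 0.269
```

Call:
carry_out --steps '[[[0,0,0,0.004,0],[0,0,0,0.008,0],[0,0,0,0.011,0]]]'

```text
clock: 14.05
eef_pos: [456.0, 172.8, 214.6]
tcp_rot: [3.14, -0.018, 0.174]
contact_force: [-3.4, -1.3, 8.0]
opening: 0.271
```

```bash
python3 - <<'E'
from h import *
go(452.4,172.3,200.5,10)
f=grab_frame('wrist');cv2.imwrite('pics/w12.png',f['image'][:,:,::-1])
E
```

```text
shift [-0.0039 -0.0002  0.0141] spin -0.04 at [456.  172.8 214.6] yaw 9.96 F [-3.4 -1.3  8. ] t 14.05 op 0.271 j [ 0.36  0.42  2.07 -0.01  0.63  1.76]
```

View pics/w12.png

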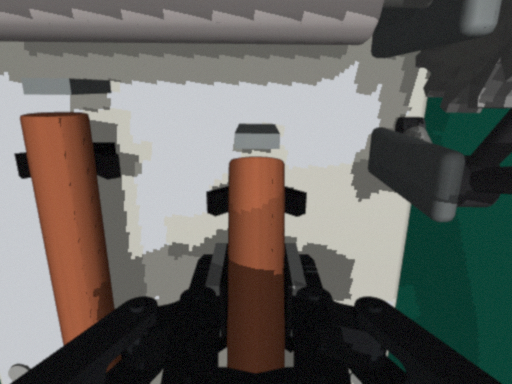

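Call:
carry_out --steps '[[[0,-0.0015,0,0.004,0],[0,-0.003,0,0.008,0],[0,-0.004,0,0.0115,0]]]'

```text
clock: 14.4
eef_pos: [452.9, 172.2, 203.8]
tcp_rot: [3.14, -0.02, 0.174]
contact_force: [-1.5, -1.9, 5.8]
opening: 0.269
```

Call:
carry_out --steps '[[[0,0,0,0.001,0],[0,0,0,0.002,0],[0,0,0,0.002,0]]]'

```text
clock: 14.7
eef_pos: [452.9, 172.2, 202.6]
tcp_rot: [3.14, -0.02, 0.174]
contact_force: [-3.6, -1.3, 6.6]
opening: 0.271
```

```bash
python3 - <<'E'
from h import *
go(452.4,172.3,200.5,10)
f=grab_frame('wrist');cv2.imwrite('pics/w13.png',f['image'][:,:,::-1])
E
```

```text
shift [-0.0005 -0.0002  0.0021] spin -0.04 at [452.9 172.2 202.6] yaw 9.96 F [-3.6 -1.3  6.6] t 14.7 op 0.271 j [ 0.36  0.44  2.08 -0.01  0.6   1.77]
```

View pics/w13.png

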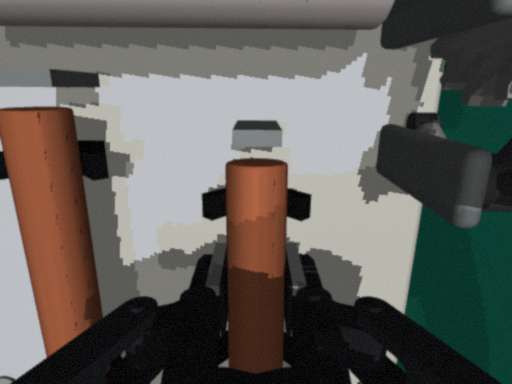

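Call:
carry_out --steps '[[[0,0,0,0.0015,0],[0,0,0,0.003,0],[0,0,0,0.003,0]]]'

```text
clock: 15.05
eef_pos: [452.9, 172.1, 200.4]
tcp_rot: [3.14, -0.02, 0.174]
contact_force: [-3.4, -1.1, 6.2]
opening: 0.267
```

Call:
carry_out --steps '[[[0,0,0,0.0015,0],[0,0,0,0.003,0],[0,0,0,0.003,0]]]'

```text
clock: 15.35
eef_pos: [453.1, 172.3, 199.2]
tcp_rot: [3.141, -0.021, 0.173]
contact_force: [-6.9, -2.3, 19.8]
opening: 0.266
```

Seated (force rose to 20 N). Release and rise.

Call:
carry_out --steps '[[[32,0,0,-0.002,0],[40,0,0,-0.003,0],[50,0,0,-0.003,0],[55,0,0,-0.003,0],[55,0,0,-0.02,0],[55,0,0,-0.06,0],[55,0,0,-0.11,0],[55,0,0,-0.16,0]]]'

```text
clock: 16.15
eef_pos: [449.4, 171.7, 360.4]
tcp_rot: [3.14, -0.019, 0.173]
contact_force: [1.6, -0.2, 0.7]
opening: 0.549
```

```bash
python3 - <<'E'
from h import *
st=r.sense();f=grab_frame('wrist');cv2.imwrite('pics/w14.png',f['image'][:,:,::-1]);c=wcam(st,f)
f=grab_frame('scene');crop(f['image'],220,190,380,305,5,'s14')
go(452.4,172.3,400,10)
E
```

```text
shift [ 0.0017  0.0004 -0.0347] spin -0.08 at [451.7 172.6 365.3] yaw 9.92 F [ 0.3 -0.3 -1. ] t 16.25 op 0.551 j [ 0.36  0.17  1.98 -0.01  0.96  1.76]
```

View pics/w14.png

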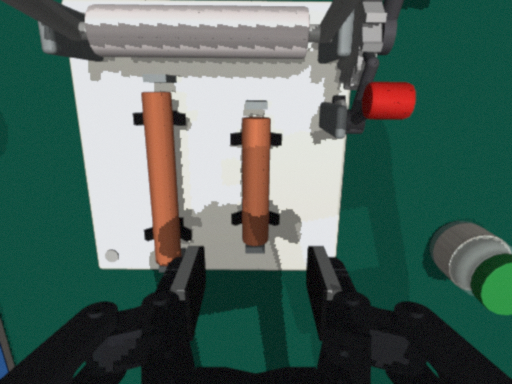

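View pics/s14.png

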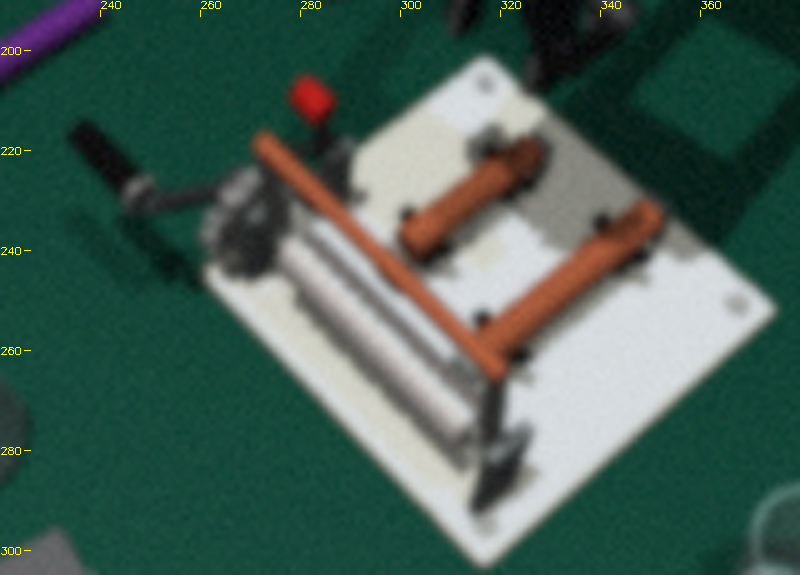

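```bash
cat >> h.py <<'E'
def gotip(x,y,z,yawdeg,L=173):
    s=r.sense(); R=Rm(s['tcp_rot']); p=np.array([x,y,z])-R[:,2]*L; go(*p,yawdeg)
def S(x,y,z,o=(445.7,210.9,.1743)):
    return Ro.from_euler('z',o[2]).as_matrix()@np.array([x,y,z])+[o[0],o[1],0]
E
python3 - <<'E'
from h import *
print(S(95,-117,124)); gotip(*S(95,-117,225),10)
E
```

```text
[559.55057448 112.14754843 124.        ]
shift [ 0.0914  0.0783 -0.0299] spin -0.08 at [451.7 172.6 365.3] yaw 9.92 F [ 0.3 -0.3 -1. ] t 16.25 op 0.551 j [ 0.36  0.17  1.98 -0.01  0.96  1.76]
```

Call:
carry_out --steps '[[[0,0,0,-0.03,0],[0,0.03,0.026,-0.03,0],[0,0.06,0.052,-0.03,0],[0,0.0914,0.0783,-0.03,0],[0,0.0914,0.0783,-0.03,0],[0,0.0914,0.0783,-0.03,0]]]'

```text
clock: 16.85
eef_pos: [554.5, 110.5, 396.9]
tcp_rot: [-3.141, -0.029, 0.172]
contact_force: [-0.6, 0.3, -0.0]
opening: -0.003
```

```bash
python3 - <<'E'
from h import *
gotip(*S(95,-117,124),10)
st=r.sense();f=grab_frame('wrist');cv2.imwrite('pics/w15.png',f['image'][:,:,::-1]);c=wcam(st,f)
print(c.proj(S(70,-112,137)),c.proj(S(70,-124,137)),c.proj(S(70,-100,137)))
f=grab_frame('top');crop(f['image'],125,150,245,290,4,'t15')
E
```

```text
shift [-0.0026 -0.0005  0.0999] spin -0.16 at [554.5 110.5 396.9] yaw 9.84 F [-0.6  0.3 -0. ] t 16.85 op -0.003 j [0.19 0.26 1.78 0.   1.07 1.59]
[[248.45631431 234.70210018]] [[264.81194673 234.6762812 ]] [[232.10308192 234.72791538]]
```

View pics/w15.png

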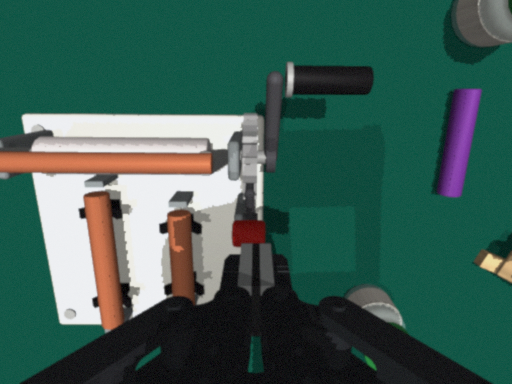

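View pics/t15.png

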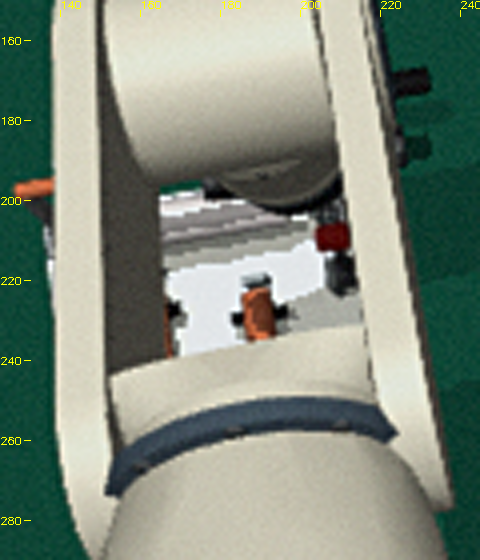

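Call:
carry_out --steps '[[[0,-0.0005,0,0.03,0],[0,-0.001,0,0.05,0],[0,-0.001,0,0.065,0],[0,-0.0015,0,0.075,0],[0,-0.0015,0,0.075,0]]]'

```text
clock: 17.45
eef_pos: [553.0, 111.8, 320.9]
tcp_rot: [-3.14, -0.026, 0.174]
contact_force: [-0.4, 0.3, 0.8]
opening: 0.0
```

```bash
python3 - <<'E'
from h import *
gotip(*S(96,-117,124),10)
st=r.sense();f=grab_frame('wrist');cv2.imwrite('pics/w16.png',f['image'][:,:,::-1]);c=wcam(st,f)
f=grab_frame('scene');crop(f['image'],220,160,340,280,5,'s16')
E
```

```text
shift [0.0023 0.001  0.0241] spin -0.03 at [553.  111.8 320.9] yaw 9.97 F [-0.4  0.3  0.8] t 17.45 op 0.0 j [0.2  0.35 1.85 0.   0.92 1.59]
```

View pics/w16.png

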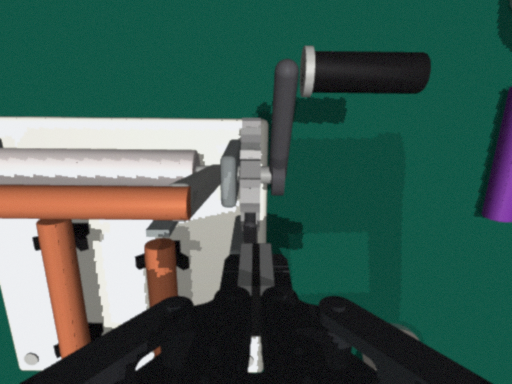

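View pics/s16.png

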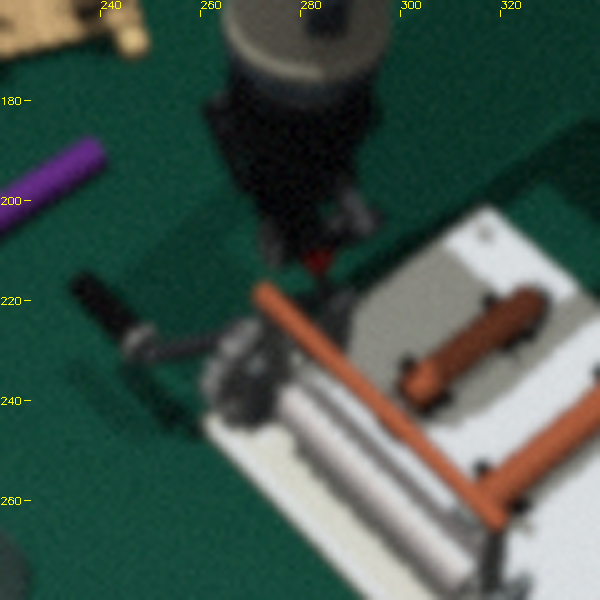

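Call:
carry_out --steps '[[[0,0.0023,0.001,0.003,0],[0,0.0023,0.001,0.009,0],[0,0.0023,0.001,0.015,0]]]'

```text
clock: 17.85
eef_pos: [557.1, 111.3, 307.7]
tcp_rot: [-3.14, -0.03, 0.174]
contact_force: [-0.2, 0.1, -0.1]
opening: 0.001
```

Call:
carry_out --steps '[[[0,0,0,0.005,0],[0,0,0,0.009,0],[0,0,0,0.009,0]]]'

```text
clock: 18.15
eef_pos: [557.1, 111.3, 297.9]
tcp_rot: [-3.14, -0.029, 0.174]
contact_force: [-0.9, 0.5, 0.2]
opening: 0.002
```

```bash
python3 - <<'E'
from h import *
gotip(*S(42,-114,123),10)
E
```

```text
shift [-0.0555 -0.0032  0.0004] spin -0.05 at [557.1 111.3 297.9] yaw 9.95 F [-0.9  0.5  0.2] t 18.15 op 0.002 j [0.19 0.38 1.86 0.   0.87 1.59]
```

Call:
carry_out --steps '[[[0,-0.006,0,0,0],[0,-0.013,-0.001,0,0],[0,-0.02,-0.002,0,0],[0,-0.028,-0.003,0,0],[0,-0.036,-0.003,0,0],[0,-0.044,-0.003,0,0],[0,-0.052,-0.003,0,0],[0,-0.06,-0.003,0,0]]]'

```text
clock: 18.95
eef_pos: [496.5, 103.7, 296.1]
tcp_rot: [-3.14, -0.028, 0.174]
contact_force: [-1.0, -0.7, 0.4]
opening: 0.001
```

```bash
python3 - <<'E'
from h import *
st=r.sense();f=grab_frame('wrist');cv2.imwrite('pics/w17.png',f['image'][:,:,::-1])
f=grab_frame('scene');crop(f['image'],220,160,340,280,5,'s17')
go(*st['eef_pos'],10)
E
```

```text
shift [ 0.0005 -0.0001 -0.0001] spin -0.05 at [496.  103.6 296.1] yaw 9.95 F [-2.7 -0.5  6.2] t 19.05 op 0.002 j [0.2  0.3  1.99 0.   0.82 1.6 ]
```

View pics/w17.png

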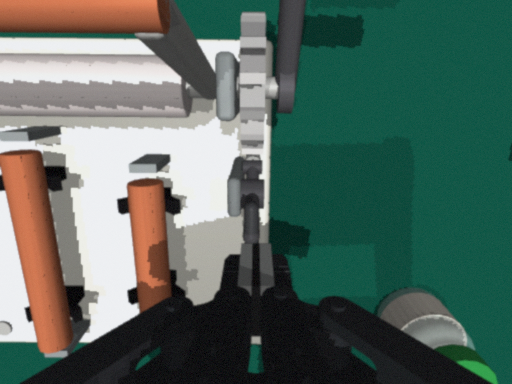

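View pics/s17.png

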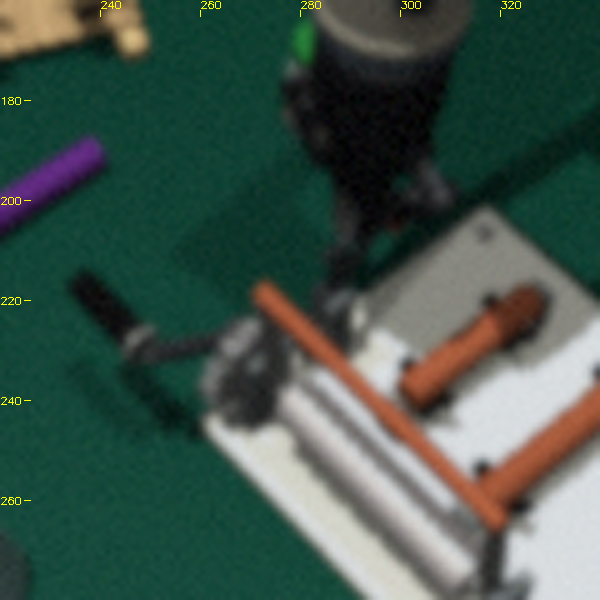

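Call:
carry_out --steps '[[[0,0.003,0,-0.01,0],[0,0.003,0,-0.03,0],[0,0.003,0,-0.07,0],[0,0.003,0,-0.11,0],[0,0.003,0,-0.12,0]]]'

```text
clock: 19.55
eef_pos: [497.3, 103.6, 421.1]
tcp_rot: [-3.14, -0.034, 0.174]
contact_force: [0.6, 0.7, -1.0]
opening: -0.001
```

```bash
python3 - <<'E'
from h import *
st=r.sense();f=grab_frame('wrist');cv2.imwrite('pics/w18.png',f['image'][:,:,::-1]);c=wcam(st,f)
f=grab_frame('scene');crop(f['image'],220,160,340,280,5,'s18')
go(*st['eef_pos'],100)
q=1.72;a=q+.785;print(S(115-80*np.cos(a),-165,65+80*np.sin(a)))
E
```

```text
shift [ 0.0008  0.     -0.0027] spin -90.05 at [496.6 103.5 418.3] yaw 9.95 F [-0.9 -0.7  0.3] t 19.65 op -0.001 j [0.2  0.15 1.88 0.   1.09 1.6 ]
[650.92699749  79.49925554 112.55671695]
```

View pics/w18.png

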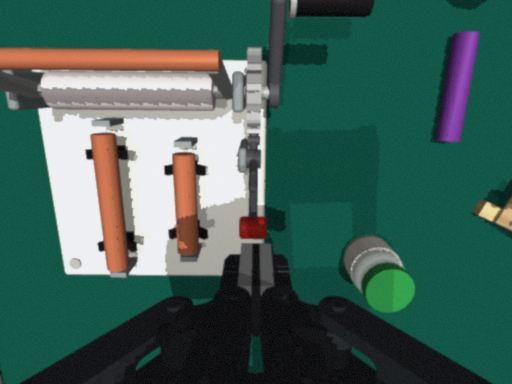

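View pics/s18.png

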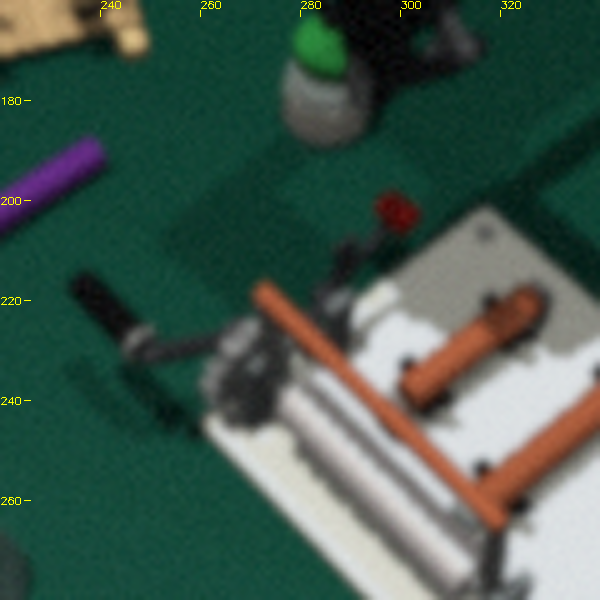

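```bash
python3 - <<'E'
from h import *
go(652,75,400,100)
E
```

```text
shift [0.1475 0.055  0.0229] spin -90.05 at [496.6 103.5 418.3] yaw 9.95 F [-0.9 -0.7  0.3] t 19.65 op -0.001 j [0.2  0.15 1.88 0.   1.09 1.6 ]
```

Call:
carry_out --steps '[[[60,0.02,0.0,0.01,-8],[60,0.04,0.01,0.01,-16],[60,0.06,0.02,0.01,-24],[60,0.08,0.03,0.01,-32],[60,0.1,0.04,0.01,-40],[60,0.12,0.05,0.01,-48],[60,0.135,0.055,0.01,-56],[60,0.148,0.055,0.01,-64]]]'

```text
clock: 20.45
eef_pos: [652.9, 74.3, 410.6]
tcp_rot: [3.116, -0.014, 1.296]
contact_force: [0.1, 0.0, -0.1]
opening: 0.603
```

```bash
python3 - <<'E'
from h import *
go(652,75,370,100)
E
```

```text
shift [-0.0001 -0.0021  0.0405] spin -25.76 at [652.9  74.3 410.6] yaw 74.24 F [ 0.1  0.  -0.1] t 20.45 op 0.603 j [0.11 0.39 1.57 0.   1.16 0.38]
```

Call:
carry_out --steps '[[[60,0,-0.002,0.01,-8],[60,0,-0.002,0.02,-16],[60,0,-0.002,0.03,-24],[60,0,-0.002,0.04,-25.8],[60,0,-0.002,0.04,-25.8]]]'

```text
clock: 20.95
eef_pos: [651.3, 74.9, 367.0]
tcp_rot: [3.118, -0.001, 1.746]
contact_force: [0.0, -0.5, -0.5]
opening: 0.598
```

```bash
python3 - <<'E'
from h import *
st=r.sense();f=grab_frame('wrist');cv2.imwrite('pics/w19.png',f['image'][:,:,::-1]);c=wcam(st,f)
go(652,75,370,100)
q=1.72;a=q+.785
for y in(-195,-165,-135):
  P=S(115-80*np.cos(a),y,65+80*np.sin(a));print(P,c.proj(P))
E
```

```text
shift [-0.0001  0.0004 -0.0018] spin -0.03 at [651.6  75.  368.2] yaw 99.97 F [ 0.4 -0.3  0.1] t 21.0 op 0.601 j [ 0.11  0.43  1.61  0.    1.08 -0.06]
[656.12956109  49.95381034 112.55671695] [[247.4961188  236.04811921]]
[650.92699749  79.49925554 112.55671695] [[247.24026324 196.59372959]]
[645.7244339  109.04470074 112.55671695] [[246.96320428 153.86965536]]
```

View pics/w19.png

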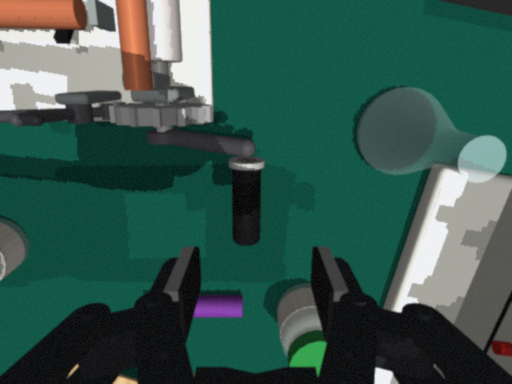

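```bash
python3 - <<'E'
from h import *
t,s=cam('top'),cam('scene')
print(tri([t,s],[(273,142),(191,203)]))
print('flask',tri([t,s],[(203,125),(207.5,257)]))
# tips
st=r.sense();R=Rm(st['tcp_rot']);
for y in(-40,40): print(st['eef_pos']+R@[0,y,173])
gotip(*S(178.9,-169,113.5),100,L=155)
E
```

```text
(array([745.5872981 , -78.36324826,  89.33193154]), [array([ 0.1, -0.1]), array([0.2, 0. ])])
flask (array([789.23357339, 132.15769226, 121.79356051]), [array([ 0.1, -0.2]), array([0.2, 0.1])])
[616.48244368  69.06623508 194.24847381]
[695.24945675  82.91264833 196.25707828]
shift [ 0.0002 -0.0067  0.0996] spin -0.03 at [651.6  75.  368.2] yaw 99.97 F [ 0.4 -0.3  0.1] t 21.0 op 0.601 j [ 0.11  0.43  1.61  0.    1.08 -0.06]
```

Call:
carry_out --steps '[[[60,0,-0.003,0.03,0],[60,0,-0.005,0.06,0],[60,0,-0.0067,0.085,0],[60,0,-0.0067,0.0985,0],[60,0,-0.0067,0.0985,0]]]'

```text
clock: 21.5
eef_pos: [646.9, 74.3, 267.7]
tcp_rot: [3.12, -0.002, 1.744]
contact_force: [0.1, -0.9, 0.6]
opening: 0.599
```

```bash
python3 - <<'E'
from h import *
st=r.sense();f=grab_frame('wrist');cv2.imwrite('pics/w20.png',f['image'][:,:,::-1])
gotip(*S(178.9,-169,113.5),100,L=155)
E
```

```text
shift [0.0002 0.     0.0008] spin -0.06 at [647.6  74.4 269.3] yaw 99.94 F [-0.1 -1.   0.3] t 21.55 op 0.6 j [ 0.11  0.53  1.68  0.    0.9  -0.06]
```

View pics/w20.png

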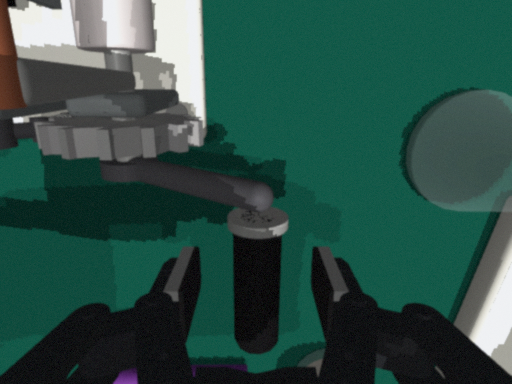

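Call:
carry_out --steps '[[[0,0,0,0,0],[0,0,0,0,0],[0,0,0,0,0],[0,0,0,0,0],[0,0,0,0,0]]]' --squeeze 30

```text
clock: 22.05
eef_pos: [648.0, 74.4, 270.1]
tcp_rot: [3.116, -0.001, 1.744]
contact_force: [2.3, -0.8, 2.9]
opening: 0.222
```

```bash
cat >> h.py <<'E'
def arc(q0,qs,o=(445.7,210.9,.1743)):
    """rows: shift in tool axes from measured pose for crank arc from q0 through qs"""
    s=r.sense();R=Rm(s['tcp_rot'])
    f=lambda q:Ro.from_euler('z',o[2]).as_matrix()@np.array([-80*np.cos(q+.785),0,80*np.sin(q+.785)])
    for q in qs: print(round(q,3),(R.T@(f(q)-f(q0))/1000).round(4))
def qest():
    s=r.sense();R=Rm(s['tcp_rot']);g=s['eef_pos']+R@[0,0,155]
    d=Ro.from_euler('z',-.1743).as_matrix()@(g-[445.7,210.9,0]); v=d-[115,0,65]
    print('grip in stand',d.round(1),'rad',np.hypot(v[0],v[2]).round(1),'q',np.round(np.arctan2(v[2],-v[0])-.785,3),'F',s['contact_force'].round(1),'t',s['clock'],'op',round(s['opening'],3))
E
python3 - <<'E'
from h import *
qest(); arc(1.72,np.arange(1.66,1.2,-.06))
E
```

```text
grip in stand [ 179.6 -169.3  115.1] rad 81.8 q 1.697 F [ 2.3 -0.8  2.9] t 22.05 op 0.222
1.66 [ 0.     -0.0029 -0.0038]
1.6 [ 0.     -0.006  -0.0075]
1.54 [ 0.     -0.0093 -0.011 ]
1.48 [ 0.     -0.0128 -0.0143]
1.42 [ 0.     -0.0165 -0.0173]
1.36 [ 0.     -0.0204 -0.0201]
1.3 [ 0.     -0.0244 -0.0227]
1.24 [ 0.     -0.0286 -0.0251]
```

Call:
carry_out --steps '[[[0,0,-0.0029,-0.0038,0],[0,0,-0.006,-0.0075,0],[0,0,-0.0093,-0.011,0],[0,0,-0.0128,-0.0143,0],[0,0,-0.0165,-0.0173,0],[0,0,-0.0204,-0.0201,0]]]'

```text
clock: 22.65
eef_pos: [627.5, 70.9, 290.5]
tcp_rot: [3.114, -0.001, 1.744]
contact_force: [3.7, 2.9, 1.7]
opening: 0.219
```

```bash
python3 - <<'E'
from h import *
qest(); arc(1.36,np.arange(1.30,0.8,-.06))
f=grab_frame('wrist');cv2.imwrite('pics/w21.png',f['image'][:,:,::-1])
f=grab_frame('scene');crop(f['image'],220,160,340,280,5,'s21')
E
```

```text
grip in stand [ 159.  -169.1  135.5] rad 83.1 q 1.344 F [3.7 2.9 1.7] t 22.65 op 0.219
1.3 [-0.     -0.004  -0.0026]
1.24 [-0.     -0.0082 -0.0049]
1.18 [-0.     -0.0125 -0.007 ]
1.12 [-0.     -0.017  -0.0089]
1.06 [-0.     -0.0215 -0.0104]
1.0 [-0.     -0.0261 -0.0117]
0.94 [-0.     -0.0308 -0.0127]
0.88 [-0.     -0.0356 -0.0135]
0.82 [-0.     -0.0403 -0.0139]
```

View pics/s21.png

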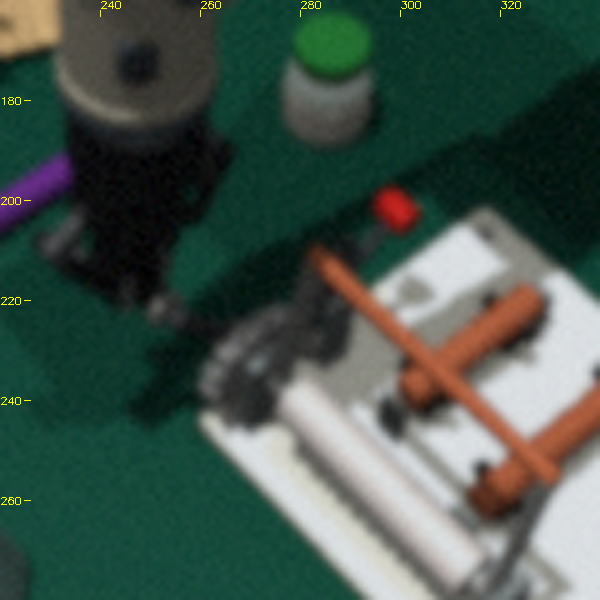

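View pics/w21.png

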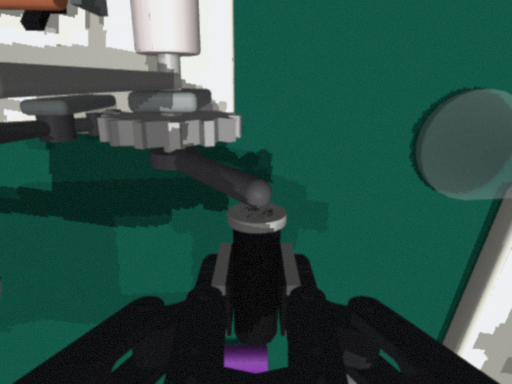

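Call:
carry_out --steps '[[[0,0,-0.004,-0.0024,0],[0,0,-0.0082,-0.0046,0],[0,0,-0.0125,-0.0066,0],[0,0,-0.017,-0.0084,0],[0,0,-0.0215,-0.0099,0],[0,0,-0.0261,-0.0112,0],[0,0,-0.0308,-0.0122,0],[0,0,-0.0356,-0.013,0]]]'

```text
clock: 23.55
eef_pos: [591.7, 64.9, 303.8]
tcp_rot: [3.113, -0.002, 1.744]
contact_force: [0.4, 4.2, 10.5]
opening: 0.22
```

```bash
python3 - <<'E'
from h import *
qest(); arc(.87,np.arange(.81,0.3,-.06))
E
```

```text
grip in stand [ 122.8 -168.8  148.9] rad 84.3 q 0.879 F [ 0.4  4.2 10.5] t 23.55 op 0.22
0.81 [-0.     -0.0048 -0.0004]
0.75 [-0.     -0.0096 -0.0005]
0.69 [-0.     -0.0144 -0.0003]
0.63 [-0.     -0.0192  0.0001]
0.57 [-0.     -0.0239  0.0009]
0.51 [-0.     -0.0286  0.0019]
0.45 [-0.     -0.0332  0.0032]
0.39 [-0.0001 -0.0377  0.0048]
0.33 [-0.0001 -0.0421  0.0067]
```

Call:
carry_out --steps '[[[0,0,0,-0.001,0],[0,0,0,-0.001,0]]]'

```text
clock: 23.75
eef_pos: [590.1, 64.7, 304.2]
tcp_rot: [3.118, -0.002, 1.744]
contact_force: [-5.2, 1.4, 4.7]
opening: 0.222
```

```bash
python3 - <<'E'
from h import *
qest(); print(r.sense()['wrist_torque'].round(2))
f=grab_frame('wrist');cv2.imwrite('pics/w22.png',f['image'][:,:,::-1])
f=grab_frame('scene');crop(f['image'],220,160,340,280,5,'s22')
E
```

```text
grip in stand [ 120.6 -168.7  149.2] rad 84.4 q 0.852 F [-5.2  1.4  4.7] t 23.75 op 0.222
[ 0.19  0.79 -0.08]
```

View pics/w22.png

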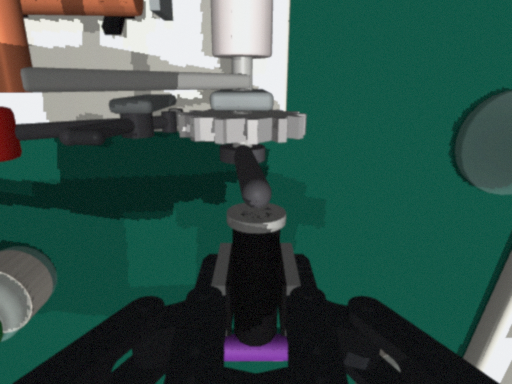

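View pics/s22.png

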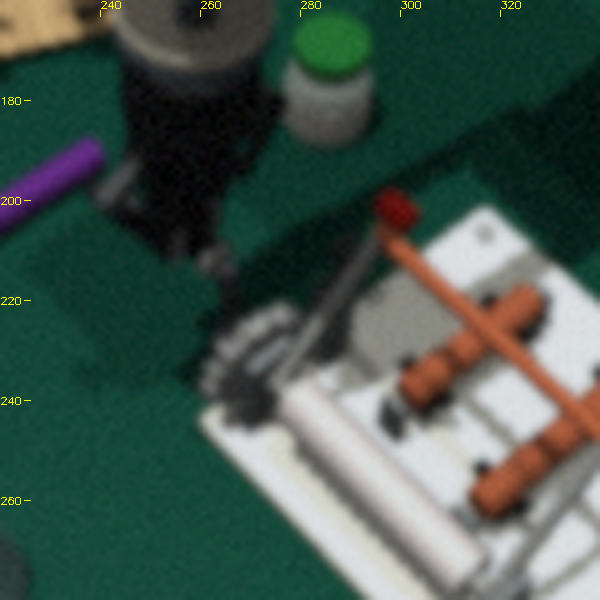

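```bash
python3 - <<'E'
from h import *
arc(.85,np.arange(.80,0.4,-.05))
E
```

```text
0.8 [-0.     -0.004  -0.0003]
0.75 [-0.     -0.008  -0.0003]
0.7 [-0.     -0.012  -0.0002]
0.65 [-0.     -0.016   0.0002]
0.6 [-0.     -0.0199  0.0007]
0.55 [-0.     -0.0239  0.0015]
0.5 [-0.     -0.0278  0.0024]
0.45 [-0.     -0.0316  0.0035]
```

Call:
carry_out --steps '[[[0,0,-0.004,-0.0006,0],[0,0,-0.008,-0.0006,0],[0,0,-0.012,-0.0004,0],[0,0,-0.016,0.0,0],[0,0,-0.0199,0.0005,0],[0,0,-0.0239,0.0013,0],[0,0,-0.0278,0.0022,0],[0,0,-0.0316,0.0033,0]]]'

```text
clock: 24.65
eef_pos: [558.9, 59.3, 300.4]
tcp_rot: [3.118, -0.003, 1.744]
contact_force: [-3.9, 4.2, 7.4]
opening: 0.219
```

```bash
python3 - <<'E'
from h import *
qest(); arc(.45,np.arange(.41,0.0,-.04))
f=grab_frame('scene');crop(f['image'],240,160,360,280,5,'s23')
f=grab_frame('wrist');cv2.imwrite('pics/w23.png',f['image'][:,:,::-1])
E
```

```text
grip in stand [  88.9 -168.5  145.4] rad 84.6 q 0.472 F [-3.9  4.2  7.4] t 24.65 op 0.219
0.41 [-0.    -0.003  0.001]
0.37 [-0.     -0.006   0.0022]
0.33 [-0.     -0.0089  0.0035]
0.29 [-0.     -0.0118  0.0049]
0.25 [-0.     -0.0146  0.0064]
0.21 [-0.     -0.0174  0.008 ]
0.17 [-0.0001 -0.0201  0.0097]
0.13 [-0.0001 -0.0227  0.0116]
0.09 [-0.0001 -0.0253  0.0135]
0.05 [-0.0001 -0.0277  0.0156]
0.01 [-0.0001 -0.0301  0.0177]
```

View pics/s23.png

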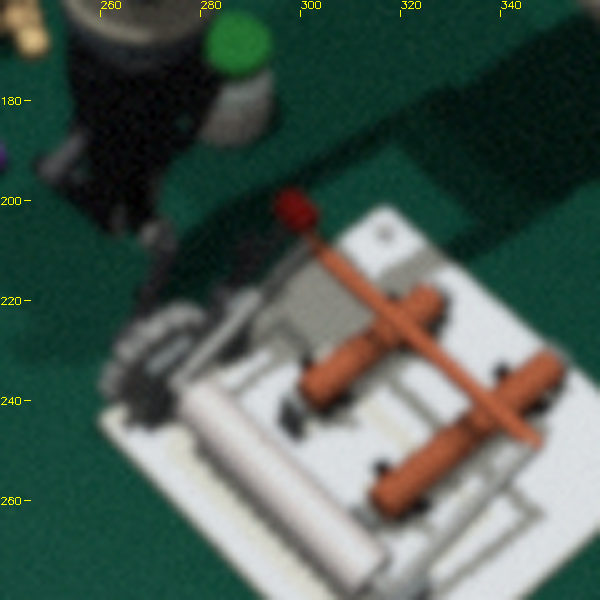

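View pics/w23.png

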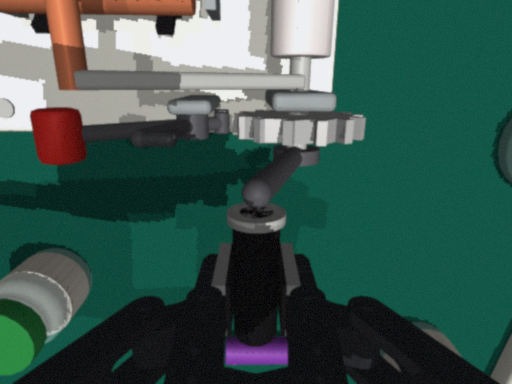

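Call:
carry_out --steps '[[[0,0,-0.003,0.0008,0],[0,0,-0.006,0.002,0],[0,0,-0.0089,0.0033,0],[0,0,-0.0118,0.0047,0],[0,0,-0.0146,0.0062,0],[0,0,-0.0174,0.0078,0],[0,0,-0.0201,0.0095,0],[0,0,-0.0214,0.0104,0]]]'

```text
clock: 25.55
eef_pos: [536.8, 55.7, 288.7]
tcp_rot: [3.12, -0.003, 1.744]
contact_force: [-2.9, 3.9, 0.6]
opening: 0.223
```

```bash
python3 - <<'E'
from h import *
qest(); arc(.15,np.arange(.13,-.06,-.02))
E
```

```text
grip in stand [  66.2 -168.3  133.8] rad 84.3 q 0.168 F [-2.9  3.9  0.6] t 25.55 op 0.223
0.13 [-0.     -0.0013  0.0009]
0.11 [-0.     -0.0026  0.0019]
0.09 [-0.     -0.0038  0.0029]
0.07 [-0.     -0.0051  0.0039]
0.05 [-0.     -0.0063  0.0049]
0.03 [-0.     -0.0075  0.006 ]
0.01 [-0.     -0.0087  0.0071]
-0.01 [-0.     -0.0098  0.0082]
-0.03 [-0.     -0.011   0.0093]
-0.05 [-0.     -0.0121  0.0105]
```

Call:
carry_out --steps '[[[0,0,-0.0013,0.0009,0],[0,0,-0.0026,0.0019,0],[0,0,-0.0038,0.0029,0],[0,0,-0.0051,0.0039,0],[0,0,-0.0051,0.0039,0]]]'

```text
clock: 26.05
eef_pos: [531.6, 54.8, 284.4]
tcp_rot: [3.121, -0.003, 1.744]
contact_force: [-2.4, 4.3, -2.7]
opening: 0.216
```

```bash
python3 - <<'E'
from h import *
qest(); arc(.06,np.arange(.04,-.06,-.02))
f=grab_frame('scene');crop(f['image'],240,160,360,280,5,'s24')
E
```

```text
grip in stand [  60.8 -168.2  129.4] rad 84.2 q 0.086 F [-2.4  4.3 -2.7] t 26.05 op 0.216
0.04 [-0.     -0.0012  0.001 ]
0.02 [-0.     -0.0024  0.0021]
0.0 [-0.     -0.0036  0.0032]
-0.02 [-0.     -0.0047  0.0043]
-0.04 [-0.     -0.0058  0.0055]
```

View pics/s24.png

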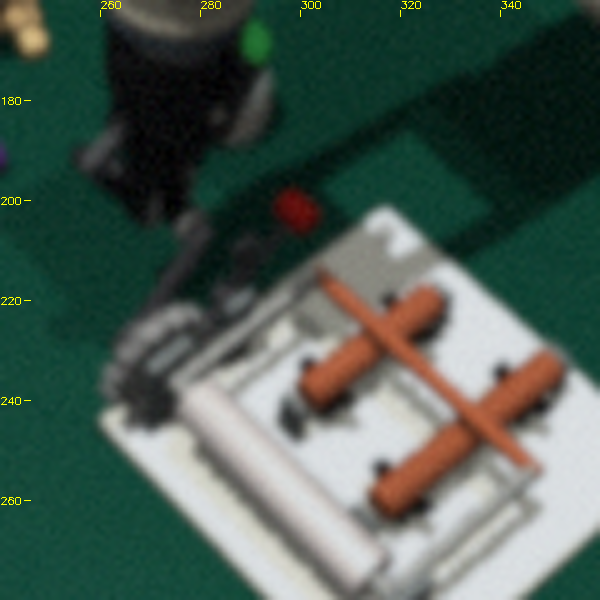

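Call:
carry_out --steps '[[[0,0,-0.0012,0.001,0],[0,0,-0.0024,0.0021,0],[0,0,-0.0024,0.0021,0]]]'

```text
clock: 26.4
eef_pos: [529.2, 54.4, 282.1]
tcp_rot: [3.121, -0.003, 1.744]
contact_force: [-2.2, 4.8, -3.6]
opening: 0.22
```

Call:
carry_out --steps '[[[0,0,-0.0006,0.0005,0],[0,0,-0.0012,0.001,0],[0,0,-0.0012,0.001,0]]]'

```text
clock: 26.7
eef_pos: [528.1, 54.2, 281.1]
tcp_rot: [3.121, -0.003, 1.744]
contact_force: [-0.9, 4.4, -2.8]
opening: 0.216
```

```bash
python3 - <<'E'
from h import *
qest()
E
```

```text
grip in stand [  57.2 -168.1  126.1] rad 84.1 q 0.028 F [-0.9  4.4 -2.8] t 26.7 op 0.216
```

Call:
carry_out --steps '[[[0,0,-0.0006,0.0005,0],[0,0,-0.0012,0.0011,0],[0,0,-0.0012,0.0011,0]]]'

```text
clock: 27.0
eef_pos: [527.6, 54.1, 280.8]
tcp_rot: [3.118, -0.003, 1.744]
contact_force: [-0.6, 5.1, 5.0]
opening: 0.222
```

```bash
python3 - <<'E'
from h import *
qest()
f=grab_frame('scene');crop(f['image'],270,200,350,260,10,'s25')
E
```

```text
grip in stand [  57.1 -168.2  125.9] rad 84.0 q 0.026 F [-0.6  5.1  5. ] t 27.0 op 0.222
```

View pics/s25.png

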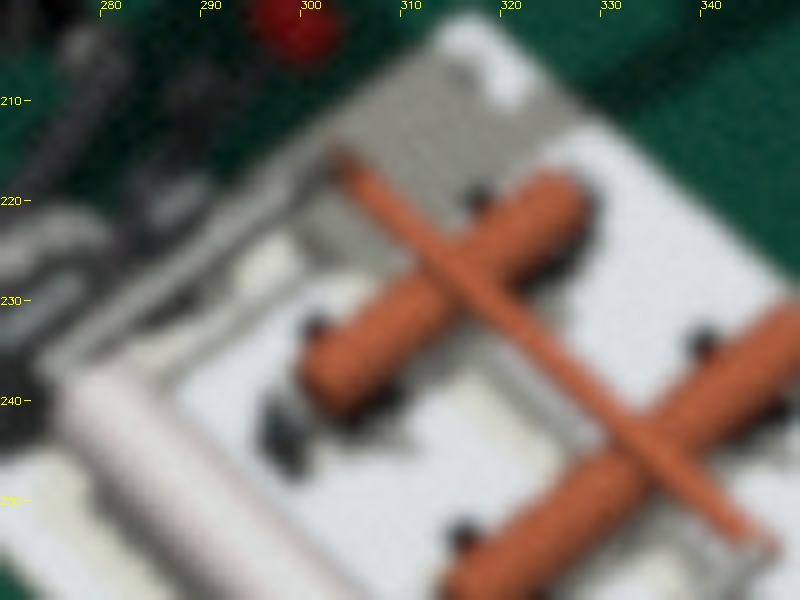

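Call:
carry_out --steps '[[[26,0,0,0,0],[32,0,0,0,0],[45,0,0,0,0],[60,0,0,0,0],[60,0,0,-0.01,0],[60,0,0,-0.03,0],[60,0,0,-0.06,0],[60,0,0,-0.1,0]]]'

```text
clock: 27.85
eef_pos: [524.7, 53.3, 381.2]
tcp_rot: [3.121, -0.003, 1.744]
contact_force: [0.7, -0.4, -0.9]
opening: 0.601
```

```bash
python3 - <<'E'
from h import *
qest()
f=grab_frame('scene');crop(f['image'],240,190,360,280,6,'s26');s=f['image']
st=r.sense();f=grab_frame('wrist');cv2.imwrite('pics/w26.png',f['image'][:,:,::-1])
E
```

```text
grip in stand [  53.7 -168.5  226.3] rad 172.5 q 0.423 F [ 0.7 -0.4 -0.9] t 27.85 op 0.601
```

View pics/s26.png

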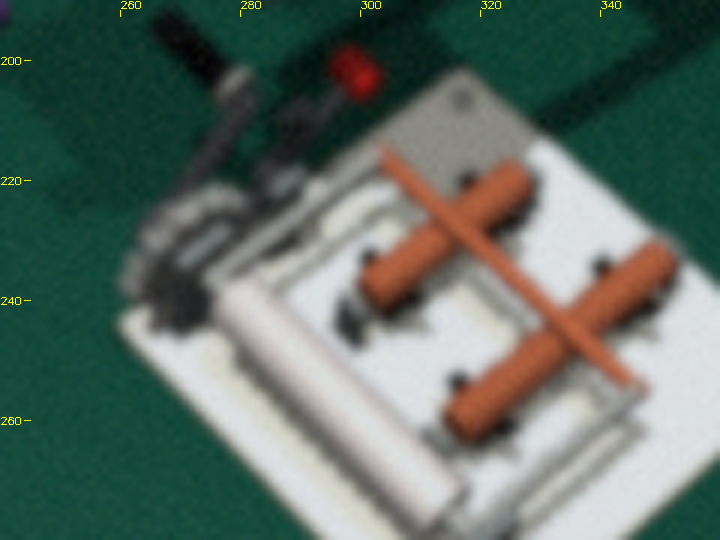

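View pics/w26.png

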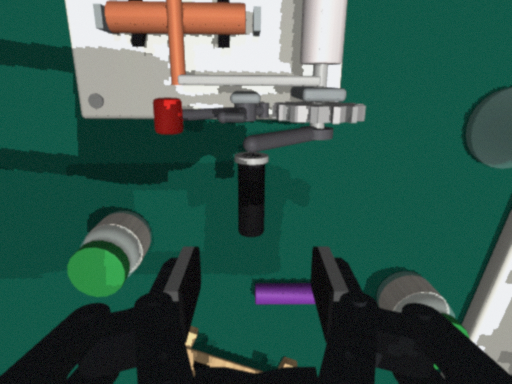

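Call:
carry_out --steps '[[[60,0,0,-0.05,0],[60,-0.05,0,-0.06,0],[60,-0.1,0,-0.06,0],[60,-0.15,0,-0.06,0],[60,-0.2,0,-0.06,0],[60,-0.25,0,-0.06,0],[60,-0.25,0,-0.06,0],[60,-0.25,0,-0.06,0]]]'

```text
clock: 28.75
eef_pos: [567.8, -194.5, 445.4]
tcp_rot: [3.11, -0.003, 1.741]
contact_force: [0.1, -0.4, -0.8]
opening: 0.6
```

```bash
python3 - <<'E'
from h import *
f=grab_frame('top');crop(f['image'],130,160,230,290,5,'t27');cv2.imwrite('pics/t27f.png',f['image'][:,:,::-1])
f=grab_frame('scene');crop(f['image'],270,200,350,260,10,'s27')
t,s=cam('top'),cam('scene')
for y in (-92,92,-40,40):
    for q in (0,-.05): P=S(115-115*np.cos(q),y,65+115*np.sin(q)+6); print(y,q,t.proj(P).round(1),s.proj(P).round(1))
print('knob off',s.proj(S(0,-112,113)),t.proj(S(0,-112,113)))
E
```

```text
-92 0 [[207.4 236. ]] [[302.2 213.6]]
-92 -0.05 [[207.6 236.1]] [[302.  214.6]]
92 0 [[145.7 247.2]] [[347.4 254.1]]
92 -0.05 [[146.3 247.3]] [[347. 255.]]
-40 0 [[190.  239.2]] [[314.3 224.4]]
-40 -0.05 [[190.3 239.2]] [[314.1 225.5]]
40 0 [[163.2 244.1]] [[334. 242.]]
40 -0.05 [[163.6 244.1]] [[333.6 243. ]]
knob off [[298.99054824 201.74560709]] [[212.66323154 233.84331064]]
```

View pics/t27.png

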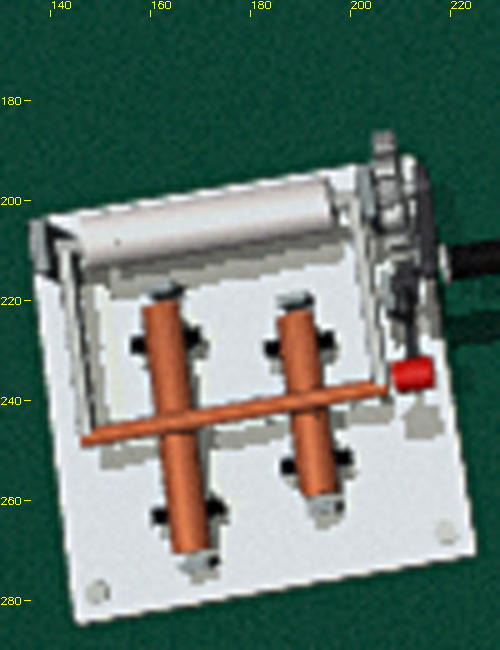

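View pics/s27.png

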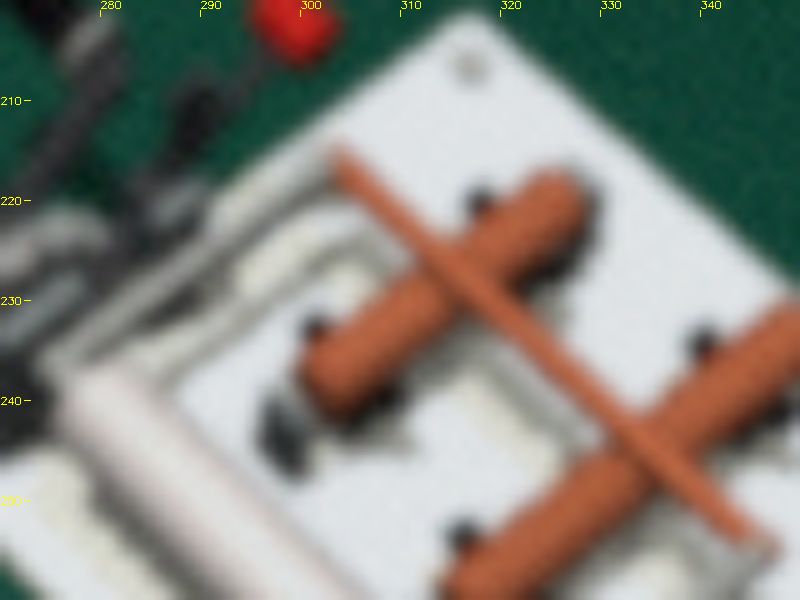

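View pics/t27f.png

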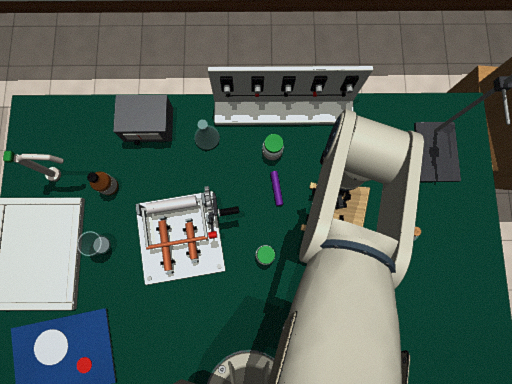

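```bash
python3 - <<'E'
from h import *
print(r.sense()['contact_force'],r.sense()['qvel'].round(3)); print(workorder.sign_off())
E
```

```text
[-0.19397018  0.39125084 -0.59488024] [ 0.018 -0.009  0.005 -0.001  0.    -0.001]
the job is handed in; nothing more can be done
None
```

The job is done and handed in at about 29 s of the 72 s allowed. `sign_off` gave no verdict.

- **Rods:** I took the long copper rod from the rack first, laid it in the long row and levelled it on the saddles. I then did the same with the short rod in the short row. Neither was dropped, and the peak measured wrist force was about 20 N, while seating the short rod.
- **Pawl:** I flicked it off only after both rods lay in their rows. The last views show the knob at the fully-off place, at scene pixel (299, 202), which matches the prediction.
- **Yoke:** I lowered it by holding the crank the whole way, slowing towards the end. I let go only after the force jumped by about 8 N and the crank stopped moving.

**Last checks:** Both rods lie between their end stops. The copper bar lies across both rods, within about 2 px of its level position in the top and scene views. The arm is clear with almost no force on it, and the glassware and look-alikes in view stand where they were. The arm hid the dish in the last top view, so I did not recheck it.

**Disagreements:**
- While cranking, the grip point ran about 4 mm outside the nominal 80 mm radius, probably because I held the handle a little off the pad centre. This caused up to about 10 N of side force.
- The tool drifted about 0.03 rad off vertical over the run. I allowed for this in the moves.

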